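Fit the divider into the laundry pod box and store the soap bar behind it

ROBOT

A 6-joint arm with a two-finger parallel gripper is mounted at the origin on the work surface. World frame = base frame: x ahead of the robot, y to its left, z up, the work surface at z = 0. Lengths are in m, angles in rad, forces in N, time in s.
With the tool pointing down it reaches from about 0.375 to 0.975 m from the base axis. Payload 3.8 kg.
Tool frame: the origin (TCP) lies at the very end of the fingers, on their centre line; the grasp point (between the pads) lies 19 mm behind it; y points along the fingers, x is the direction in which the jaws open and shut, and the axes are right-handed (so a half turn about y gives the same grasp; the last joint's range is limited). The gripper opens to 85 mm and grips with 20 to 120 N. Pads are 22 mm wide; open, the fingers measure 114 mm over their backs; the gripper's body (76 mm by 85 mm) begins 54 mm behind the grasp point. The pads swing forward as they close: fully open they stand 13 mm farther back than shut.
Start: joints at [-1.188, 0.264, 1.604, -0, 1.274, -0.037], TCP at [0.275, -0.616, 0.21] pointing down, gripper open.
Joint ranges: [-2.63, 2.63], [-0.94, 2.18], [0.31, 2.57], [-1.31, 4.45], [0, 2.66], [-2.55, 2.55]. Speed limits (rad/s): [2.57, 2.57, 3.14, 3.14, 3.14, 3.14].

INTERFACE

Orientations are given as a rotation vector (axis times angle).
In Python, from workcell import bot, cams gives the robot as it stands.
- The arm moves only by the tool play_rows, never from a script. Its argument "motion" is a list of rows, each a list of 2 entries, a list of its own where there are three numbers: the shift along the world's x, y, z normalised to -1 to 1, where 1 is 400 mm, then the turn, a rotation vector about the world's x, y, z normalised to -1 to 1, where 1 is pi/4 rad. In form: [[[tx, ty, tz], [ax, ay, az]], ...]. A call has 1 to 10 rows; each row is the pose to reach, as a shift and turn from the pose commanded when the call began; what a row does not reach only later rows make up. A row lasts 1/8 s, in which the tool goes at most 62.5 mm and 10.7 degrees, less where a joint would pass 70% of its speed; a pose out of reach is approached as far as the arm can. A call with a number of a shift or a turn outside -1 to 1 is refused whole. A call with a gripper value outside its range is refused whole. "gripper" is the closure, from 0 (fully open) to 1 (shut), set as the call begins (left out, the last holds). The fingers move at their own pace and stop on an object; "squeeze" is the grip in N (left out, the last holds). Time passes only in rows, so rows that repeat a pose let the fingers close. It gives the time, the measured TCP pose, the force and the opening at its end, in the units of the state.
- bot.read_state(): the state, without advancing time (a new reading comes with each control period).
- cams.read_camera(name): name is "scene" or "top"; returns (picture, depth): 384x512x3 uint8, red, green, blue; 384x512 float32, m along the optical axis (not along the pixel's ray), 0 where there is no reading.
- cams.calibration(name): a dict with "mtx" (3x3 intrinsics, pixels), "k1" (the pictures are not rectified: a ray, as slopes to the right and down, at radius r is drawn at 1 + k1 r^2 times it, then the intrinsics apply), "R" (3x3) and "t" (3): a world point X has camera coordinates R X + t. Camera axes: x right, y down, z forward; pixel columns grow to the right and rows downward; lengths in m; the calibration is good to about 2 mm. A picture is of the moment at which its call begins. calibration takes no time and is no camera call.
- bot.finish_job(): hands the job in, once; it reports no verdict.
Trained networks look in the newest picture that a camera, given by its name, has taken for a name from the list of things; names that differ only in an ending like _2 or _b are one class to them, and where a whole thing is asked for, a point or a joint stands for the part that bears it (a point fixed in the world has none). Each returns a list of dicts, best first, with "conf" (0 to 1); they miss things now and then, are a little off and sometimes report something else, mostly with a low value. They report only what shows in the picture. A call takes as long as a camera call. They do not tell look-alikes from the thing itself.
- cams.recognise(camera, label): "xyz" ([x, y, z] in m, in the coordinates of the camera as it stood for that picture, good to about 4 mm: the middle of the surface that is visible of it).
- cams.regions_of(camera, label): "mask" (384x512 bool, what is visible of it).
- cams.mark_of(camera, label): "xyz" ([x, y, z] in m, in the coordinates of the camera as it stood for that picture, good to about 4 mm: a listed point, or the origin of a listed thing).
The state is a dict: "time": time; "q": joint angles; "joint_vel": joint speeds; "joint_torque": joint torques, N m; "tool_pos": TCP position; "tcp_rot": TCP orientation; "wrist_force": force on the tool from outside, world axes, zero at the start; "torque": the same for the moment, N m; "width": opening from 0.0 (shut) to 1.0 (fully open).
Only numpy, scipy, OpenCV 4.12 (cv2) and the standard library are available. Lean on these libraries where they do the work, as an engineer would, in place of code of your own. Each camera call takes 0.05 s, during which the arm holds its last target.

TASK

Take the divider panel out of the clip rack and slide it down the guide slots of the open pod box until it is fully home on the floor of the box, flush with the rim. Then put the soap bar into the narrower of the two compartments this makes. Leave the jar, jug and brush as they are.

Things in the scene. Friction and masses are not known exactly. Their poses are not given: they have to be found in the camera images.
- podbox: Open-topped light grey plastic pod box, fixed, outer size 146 (x) by 232 (y) by 72 (z) mm, walls and floor 5 mm. Origin: centre of its underside; z up, y along its length. The thin lid, folded right back from the +x rim, slopes down onto the sill and reaches 210 mm from the origin. Two upright guide slots, one on the inside of each long wall, face each other at y = +18 mm (see slot).
- slot (a point): Point on the pod box's inner floor midway between its guide slots (box frame 0, 18, 5 mm; box axes); the divider's origin belongs here, its x along the box's x (play 4 mm in x, 1.5 mm in y). Each slot lies between two ribs that project 12 mm from the inner walls at x = -68 and +68 mm; it is 9 mm wide up to 53 mm above this point, then flares to 19 mm at the rim, 67 mm above it.
- narrow (a point): Point on the inner floor of the pod box at the middle of the narrower compartment, on the +y side of the slots (box frame 0, 66, 5 mm; axes as the box). The compartment is 136 mm along x by 90 mm along y and 67 mm deep.
- divider: Flat grey plastic panel 128 long (x) by 6 thick (y) by 66 tall (z) mm, standing upright in the middle row of the clip rack. Origin: centre of its lower edge, z up. A grip 70 mm long and 10 mm thick overall runs along the middle of its top, from z = 42 to 66 mm. Either way round fits. About 90 g.
- rack: Small aluminium clip rack, fixed, 156 (x) by 90 (y) mm, base 8 mm thick; origin: centre of its underside. Three rows of clips along x, at y = -27, 0 and +27 mm; clips at x = -52 and +52 mm, the middle row up to z = 43 mm, the outer ones 28 mm. The divider stands on the base in the middle row, along x, and lifts straight up.
- soap: Solid olive-tan bar of laundry soap, 70 (x) by 45 (y) by 30 (z) mm, lying flat on the sill. Origin: centre of its underside, z up. About 110 g.
- soap_mid (a point): Middle of the soap bar, 15 mm above its underside; axes as the bar.
- jar: Bystander: upright amber glass jar with a metal cap, 80 mm across, 120 mm tall; origin: centre of its underside.
- jug: Bystander: upright red plastic measuring jug, 104 mm across, 130 mm tall, handle reaching 88 mm towards its +y; origin: centre of its underside.
- brush: Bystander: bamboo scrub brush lying bristles down, 50 (x) by 150 (y) by 38 (z) mm; origin: centre of its underside.
Things that resemble listed ones, but are neither listed nor needed, are in the scene too. What is meant by the soap is not pink, and is the smaller of those in its own colour. There is more than one size of the divider; the one meant has the size given above.

How it is judged:
On the way, in this order (a step that is already met when the one before it is completed fails the run):
1. the divider stands fully home in the guide slots of the pod box (horizontal distance between divider and slot below 0.007 m and z of divider in the frame of slot below 0.004 m and angle between the z axis of divider and the z axis of podbox, either way round below 0.06 rad and angle between the x axis of divider and the x axis of podbox, either way round below 0.06 rad), for 0.2 s.
2. the soap bar is in the narrower compartment (x of soap_mid in the frame of podbox between -0.068 and 0.068 m and y of soap_mid in the frame of podbox between 0.025 and 0.111 m and z of soap_mid in the frame of podbox below 0.052 m), for 0.2 s.
At the end, for the whole second after the job is handed in: The divider stands in the slots: within 4 mm of the box floor, 7 mm of the slots' middle point sideways, 0.06 rad of upright and of the slots' line. The middle of the soap bar is inside the narrower compartment, at least 20 mm below the rim. Both released and at rest (all of step 1 and all of step 2 and linear speed of each of divider, soap below 0.02 m/s); the robot touches nothing.
It fails at once if the jar, jug or brush is shifted by more than 30 mm or tipped (distance of any of jar, jug, brush from where it was at the start of the episode above 0.03 m or angle between any of jar, jug, brush's own z axis and vertical above 0.35 rad).
It also fails if it takes over 69 s, if anything falls off the work surface, if the arm or the gripper's body presses on something with over 40 N, if the wrist force passes 120 N, or if a joint passes its speed limit or range.

## Working session

There is one attempt and no reset: what is moved stays moved. The work goes in short steps, Python scripts to look and compute and a tool call to move; the robot and the scene stay as the last step left them, time stands still between calls to the robot, and variables do not carry over. Pictures are saved under pics/ and viewed, and the job is handed in when it is done.

Besides the shell and the picture viewer there is one more tool, called after "Call:" by a JSON object that holds its "method" and its "body", one argument or row to a line. play_rows: Moves the arm, as the interface text tells. Its arguments: {"type":"object","properties":{"motion":{"type":"array","items":{"type":"array"}},"gripper":{"type":"number"},"squeeze":{"type":"number"}},"required":["motion"]}

```bash
mkdir -p pics; ls; cat > h.py <<'E'
import numpy as np, cv2
from workcell import bot, cams
def take(name,fn=None):
    im,d=cams.read_camera(name)
    np.save(f'{name}_im.npy',im);np.save(f'{name}_d.npy',d)
    if fn: cv2.imwrite('pics/'+fn,im[:,:,::-1])
    return im,d
def c2w(name,p):
    c=cams.calibration(name);R=np.array(c['R']);t=np.array(c['t'])
    return (np.atleast_2d(p)-t)@R
def px2w(name,uv,d):
    """uv Nx2 pixel, d depth N"""
    c=cams.calibration(name);K=np.array(c['mtx'],float);k=c['k1']
    uv=np.atleast_2d(np.asarray(uv,float))
    n=cv2.undistortPoints(uv.reshape(-1,1,2),K,np.array([k,0,0,0,0.])).reshape(-1,2)
    return c2w(name,np.c_[n,np.ones(len(n))]*np.asarray(d).reshape(-1,1))
def w2px(name,P):
    c=cams.calibration(name);K=np.array(c['mtx'],float);R=np.array(c['R']);t=np.array(c['t'])
    r=cv2.projectPoints(np.atleast_2d(np.asarray(P,float)),cv2.Rodrigues(R)[0],t,K,np.array([c['k1'],0,0,0,0.]))[0]
    return r.reshape(-1,2)
def cloud(name,d):
    v,u=np.mgrid[0:384,0:512]
    W=px2w(name,np.c_[u.ravel(),v.ravel()],d.ravel()).reshape(384,512,3)
    W[d==0]=np.nan
    return W
E
python3 - <<'E'
from h import *
np.set_printoptions(precision=4,suppress=True)
for n in ['scene','top']:
    take(n,n+'0.png'); c=cams.calibration(n); print(n,c)
    for l in ['podbox','slot','narrow','divider','rack','soap','jar','jug','brush']:
        for r in cams.mark_of(n,l)[:4]: print(n,l,round(r['conf'],2),c2w(n,r['xyz'])[0])
print(bot.read_state())
E
```

```text
pics
scene {'mtx': array([[406.8545,   0.    , 261.9774],
       [  0.    , 406.8545, 193.0782],
       [  0.    ,   0.    ,   1.    ]]), 'k1': 0.047421397079670614, 'R': array([[-0.8647,  0.5022, -0.0116],
       [ 0.4334,  0.7343, -0.5225],
       [-0.2539, -0.4568, -0.8526]]), 't': array([ 0.5139, -0.2483,  1.5757])}
scene podbox 0.93 [ 0.5245 -0.2835  0.0015]
scene slot 0.84 [ 0.5282 -0.2662  0.0028]
scene narrow 0.93 [ 0.5205 -0.2163  0.0054]
scene divider 0.74 [ 0.5279 -0.2671  0.0024]
scene divider 0.67 [0.5182 0.286  0.0113]
scene divider 0.61 [ 0.4775  0.5945 -0.0026]
scene divider 0.54 [0.5507 0.1443 0.0009]
scene rack 0.68 [ 0.5118  0.2869 -0.0012]
scene rack 0.38 [ 0.7779  0.0522 -0.0039]
scene soap 0.85 [ 0.4804 -0.0236 -0.0001]
scene soap 0.79 [ 0.6092 -0.0391 -0.0007]
scene soap 0.75 [0.3975 0.079  0.0011]
scene soap 0.59 [0.5144 0.2859 0.013 ]
scene jar 0.85 [ 0.4538 -0.5577 -0.0011]
scene jug 0.7 [ 0.4805 -0.0226 -0.0021]
scene jug 0.56 [ 0.4745  0.5901 -0.0036]
scene brush 0.9 [0.7778 0.0526 0.0005]
top {'mtx': array([[360.7303,   0.    , 251.0201],
       [  0.    
[... 598 characters left out ...]

top soap 0.49 [ 0.4795 -0.0226 -0.0001]
top soap 0.16 [ 0.4768 -0.0263  0.018 ]
top jar 0.76 [ 0.447  -0.5601  0.0002]
top jug 0.57 [0.4768 0.5821 0.0013]
top brush 0.6 [ 0.7795  0.0492 -0.0026]
top brush 0.42 [ 0.4471 -0.5606 -0.0035]
{'time': 1.0, 'q': array([-1.1879,  0.2639,  1.604 , -0.    ,  1.2737, -0.0369]), 'joint_vel': array([ 0.002 ,  0.0006,  0.001 , -0.0003,  0.0011,  0.0019]), 'joint_torque': array([ -0.0001, -51.5072, -36.7739,  -0.0001,   0.0009,   0.    ]), 'tool_pos': array([ 0.2751, -0.6164,  0.2099]), 'tcp_rot': array([-1.3791,  0.8947, -0.8947]), 'wrist_force': array([-0.834 , -0.0899, -0.3391]), 'torque': array([ 0.004 , -0.0433,  0.0022]), 'width': 0.9985263314624955}
```

View pics/scene0.png

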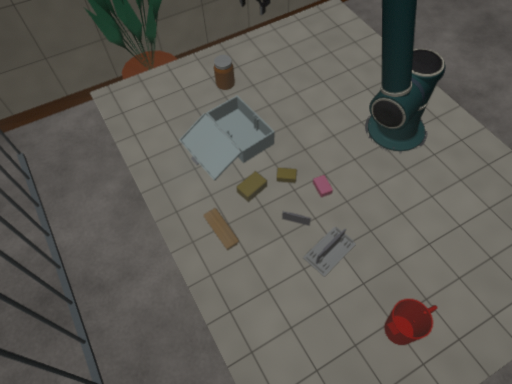

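View pics/top0.png

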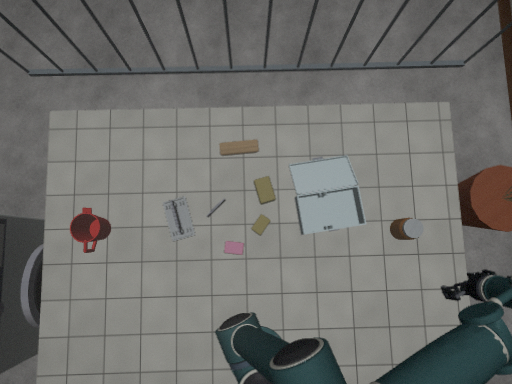

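The scene shows the box around (228,130) and the rack with a panel around (328,248). A loose panel lies at (296,218). There are two olive bars, a larger at (252,186) and a smaller at (286,174), and a pink one at (322,186). Next I'll measure precise poses from depth.

```bash
cat > m.py <<'E'
from h import *
np.set_printoptions(precision=4,suppress=True)
def rect(P):
    P=P[np.isfinite(P).all(1)]
    r=cv2.minAreaRect((P[:,:2]*1000).astype(np.float32)); return r
for n in ['scene','top']:
    im=np.load(n+'_im.npy');d=np.load(n+'_d.npy');W=cloud(n,d)
    for lab in ['soap','divider','rack','podbox']:
        for r in cams.regions_of(n,lab)[:4]:
            P=W[r['mask']];P=P[np.isfinite(P).all(1)]
            if len(P)<5: continue
            z=np.percentile(P[:,2],[5,50,95])
            hi=P[P[:,2]>z[2]-0.008]
            print(n,lab,round(r['conf'],2),len(P),P.mean(0),z,'rect',rect(P),'toprect',rect(hi))
    # crops
    for nm,X in [('rack',(0.512,0.286,0.03)),('box',(0.523,-0.285,0.04)),('soap',(0.54,-0.03,0.02))]:
        u,v=w2px(n,X)[0].astype(int)
        s=40 if nm!='box' else 65
        c=im[max(0,v-s):v+s,max(0,u-s):u+s]
        c=cv2.resize(c,(580,580*c.shape[0]//c.shape[1]),interpolation=cv2.INTER_CUBIC)
        cv2.imwrite(f'pics/{n}_{nm}.png',np.clip(c[:,:,::-1].astype(float)*1.3,0,255))
        print(nm,n,u-s,v-s,580/(2*s))
E
python3 m.py; cd pics; python3 - <<'E'
import cv2,numpy as np
for nm in ['rack','box','soap']:
    a=[cv2.resize(cv2.imread(f'{n}_{nm}.png'),(400,400)) for n in ['scene','top']]
    cv2.imwrite(f'pair_{nm}.png',np.hstack(a))
E
```

```text
scene soap 0.93 568 [ 0.6172 -0.0335  0.0335] [0.0062 0.0381 0.0432] rect ((608.549560546875, -51.377593994140625), (114.8583984375, 82.92346954345703), 15.604387283325195) toprect ((614.5909423828125, -40.022979736328125), (96.64954376220703, 62.143123626708984), 15.301514625549316)
scene soap 0.69 270 [ 0.4867 -0.0174  0.0248] [0.0071 0.0275 0.0319] rect ((483.67791748046875, -22.262935638427734), (47.981834411621094, 68.07647705078125), 55.064510345458984) toprect ((483.852783203125, -23.16573715209961), (47.217620849609375, 67.04014587402344), 56.13920974731445)
scene soap 0.55 315 [0.3992 0.0859 0.0229] [-0.0006  0.0274  0.0322] rect ((388.94146728515625, 74.46524810791016), (93.01522827148438, 60.573333740234375), 79.67544555664062) toprect ((397.0843811035156, 82.20147705078125), (69.687255859375, 45.577972412109375), 80.97972869873047)
scene divider 0.5 238 [0.5505 0.1465 0.0287] [0.0028 0.0311 0.0495] rect ((550.67919921875, 147.03439331054688), (37.73719787597656, 91.87423706054688), 23.452404022216797) toprect ((549.5188598632812, 145.67929077148438), (12.09457778930664, 9
[... 2730 characters left out ...]
.0279] rect ((510.920654296875, 289.5374755859375), (158.1326141357422, 92.58675384521484), 15.099173545837402) toprect ((510.2835998535156, 288.09039306640625), (147.9226837158203, 69.19816589355469), 14.41838264465332)
top podbox 0.61 4592 [ 0.5831 -0.282   0.0284] [0.0027 0.0172 0.0728] rect ((591.8685302734375, -286.7430419921875), (291.0672607421875, 253.149658203125), 7.456992149353027) toprect ((540.8590698242188, -283.839111328125), (188.24969482421875, 233.2780303955078), 7.787944793701172)
rack top 137 177 7.25
box top 264 145 4.461538461538462
soap top 220 167 7.25[ WARN:0@0.776] global loadsave.cpp:1063 imwrite_ Unsupported depth image for selected encoder is fallbacked to CV_8U.
```

View pics/pair_rack.png

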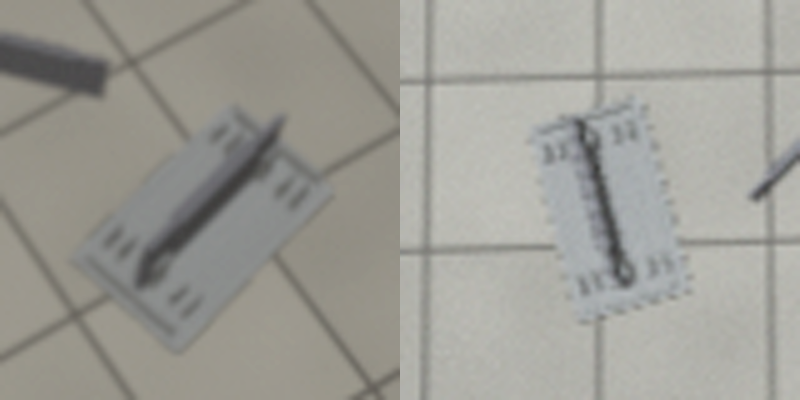

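View pics/pair_box.png

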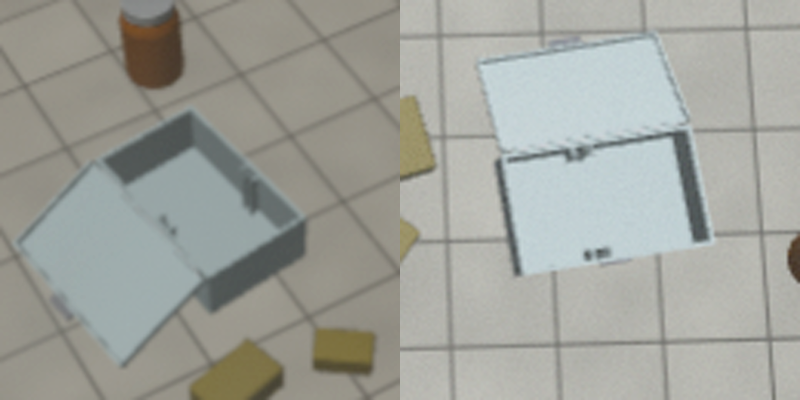

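```bash
cat > fit.py <<'E'
from h import *
from scipy.optimize import minimize
import sys
def rectz(x0,x1,y0,y1,z,sides='abcd'):
    s={'a':((x0,y0,z),(x0,y1,z)),'b':((x1,y0,z),(x1,y1,z)),'c':((x0,y0,z),(x1,y0,z)),'d':((x0,y1,z),(x1,y1,z))}
    return [s[k] for k in sides]
M={}
M['box']=rectz(-.073,.073,-.116,.116,.072,'acd')+rectz(-.068,.068,-.111,.111,.072)
M['soap']=rectz(-.035,.035,-.0225,.0225,.030)
M['rack']=rectz(-.078,.078,-.045,.045,.008)
M['div']=[((-.064,-.003,.066),(.064,-.003,.066)),((-.064,.003,.066),(.064,.003,.066)),((-.035,-.005,.066),(.035,-.005,.066)),((-.035,.005,.066),(.035,.005,.066)),
 ((-.064,-.003,.066),(-.064,.003,.066)),((.064,-.003,.066),(.064,.003,.066)),((.064,0,.066),(.064,0,.04)),((-.064,0,.066),(-.064,0,.04))]
def pts(segs,n=40):
    t=np.linspace(0,1,n)[:,None]
    return np.vstack([np.array(a)*(1-t)+np.array(b)*t for a,b in segs])
def place(P,p,z0):
    c,s=np.cos(p[2]),np.sin(p[2])
    return np.c_[p[0]+c*P[:,0]-s*P[:,1],p[1]+s*P[:,0]+c*P[:,1],P[:,2]+z0]
def grad(im,sig=1.0):
    g=cv2.GaussianBlur(im,(0,0),sig).astype(np.float32)
    gx=cv2.Sobel(g,cv2.CV_32F,1,0);gy=cv2.Sobel(g,cv2.CV_32F,0,1)
    return np.sqrt((gx**2+gy**2).sum(2))
def fit(names,model,p0,z0):
    P=pts(M[model])
    for sig in (2.5,1.2,.8):
        G={n:grad(np.load(n+'_im.npy'),sig) for n in names}
        def f(q):
            p=q*np.array([.005,.005,.03])+p0; s=0
            for n in names:
                uv=w2px(n,place(P,p,z0)).astype(np.float32)
                s-=cv2.remap(G[n],uv[:,0],uv[:,1],cv2.INTER_LINEAR).mean()/G[n].std()
            return s
        r=minimize(f,np.zeros(3),method='Nelder-Mead',options=dict(initial_simplex=np.array([[0,0,0],[1,0,0],[0,1,0],[0,0,1.]])-.25))
        p0=r.x*np.array([.005,.005,.03])+p0
    return p0,r.fun
def overlay(n,items,fn,box,sc):
    im=np.load(n+'_im.npy')[:,:,::-1].copy();u0,v0,u1,v1=box
    c=cv2.resize(im[v0:v1,u0:u1],None,fx=sc,fy=sc,interpolation=cv2.INTER_CUBIC)
    c=cv2.convertScaleAbs(c,alpha=1.4)
    for model,p,z0 in items:
        for a,b in M[model]:
            uv=w2px(n,place(np.array([a,b]),p,z0));uv=((uv+.5-[u0,v0])*sc).astype(int)
            cv2.line(c,tuple(map(int,uv[0])),tuple(map(int,uv[1])),(0,0,255),1)
    cv2.imwrite('pics/'+fn,c)
if __name__=='__main__':
    np.set_printoptions(precision=4,suppress=True)
    init={'box':([.523,-.285,.134],0),'soap':([.479,-.0245,np.deg2rad(-35)],0),'rack':([.5125,.288,.25],0),'div':([.5125,.289,.24],.008)}
    res={}
    for k,(p,z) in init.items():
        for ns in (['scene'],['top'],['scene','top']):
            q,fv=fit(ns,k,np.array(p),z); print(k,ns,q,np.rad2deg(q[2]),fv); res[k,ns[0] if len(ns)==1 else 'both']=q
    S=lambda key:[(k,res[k,key],init[k][1]) for k in init]
    overlay('scene',S('both'),'ov_s.png',(180,80,370,290),2.8)
    overlay('top',S('both'),'ov_t.png',(150,140,380,250),3.4)
E
python3 fit.py
```

```text
box ['scene'] [ 0.5296 -0.278   0.1192] 6.831727133666537 -3.409288167953491
box ['top'] [ 0.5241 -0.2819  0.1384] 7.9281165382641525 -3.369521141052246
box ['scene', 'top'] [ 0.5255 -0.2802  0.1345] 7.703521693413321 -6.368716239929199
soap ['scene'] [ 0.4907 -0.0094 -0.569 ] -32.60172089198628 -3.306323528289795
soap ['top'] [ 0.4763 -0.0253 -0.6365] -36.46703571216255 -2.3783493041992188
soap ['scene', 'top'] [ 0.4792 -0.0233 -0.6719] -38.49550710346024 -5.045716285705566Traceback (most recent call last):
  File "fit.py", line 51, in <module>
    q,fv=fit(ns,k,np.array(p),z); print(k,ns,q,np.rad2deg(q[2]),fv); res[k,ns[0] if len(ns)==1 else 'both']=q
         ~~~^^^^^^^^^^^^^^^^^^^^
  File "fit.py", line 33, in fit
    r=minimize(f,np.zeros(3),method='Nelder-Mead',options=dict(initial_simplex=np.array([[0,0,0],[1,0,0],[0,1,0],[0,0,1.]])-.25))
    res = _minimize_neldermead(fun, x0, args, callback, bounds=bounds,
                               **options)
    fxr = func(xr)
    fx = function(np.copy(x), *(wrapper_args + args))
  File "fit.py", line 30, in f
    uv=w2px(n,place(P,p,z0)).astype(np.float32)
       ~~~~^^^^^^^^^^^^^^^^^
  File "h.py", line 18, in w2px
    c=cams.calibration(name);K=np.array(c['mtx'],float);R=np.array(c['R']);t=np.array(c['t'])
ValueError: time passes only in moves, steps and waits
```

```bash
python3 - <<'E'
from workcell import cams
import pickle
pickle.dump({n:cams.calibration(n) for n in ['scene','top']},open('cal.pkl','wb'))
E
sed -i 's/^from workcell import bot, cams/from workcell import bot, cams\nimport pickle,os\nCAL=pickle.load(open("cal.pkl","rb"))/; s/cams.calibration(name)/CAL[name]/' h.py
python3 fit.py
python3 - <<'E'
from h import *
for n in ['scene','top']:
    W=cloud(n,np.load(n+'_d.npy'))
    m=(abs(W[...,2])<.012)&(W[...,0]>.3)&(W[...,0]<.7)&(abs(W[...,1])<.5)
    P=W[m]; A=np.c_[P[:,:2],np.ones(len(P))]
    print(n,np.linalg.lstsq(A,P[:,2],rcond=None)[0],m.sum())
E
```

```text
box ['scene'] [ 0.5296 -0.278   0.1192] 6.831727133666537 -3.409288167953491
box ['top'] [ 0.5241 -0.2819  0.1384] 7.9281165382641525 -3.369521141052246
box ['scene', 'top'] [ 0.5255 -0.2802  0.1345] 7.703521693413321 -6.368716239929199
soap ['scene'] [ 0.4907 -0.0094 -0.569 ] -32.60172089198628 -3.306323528289795
soap ['top'] [ 0.4763 -0.0253 -0.6365] -36.46703571216255 -2.3783493041992188
soap ['scene', 'top'] [ 0.4792 -0.0233 -0.6719] -38.49550710346024 -5.045716285705566
rack ['scene'] [0.5113 0.2934 0.2555] 14.638609768103626 -1.1764253377914429
rack ['top'] [0.5091 0.2821 0.2477] 14.19334666966643 -0.958895742893219
rack ['scene', 'top'] [0.5097 0.2899 0.312 ] 17.87702685729836 -1.939302921295166
div ['scene'] [0.5243 0.2926 0.2926] 16.76230735517956 -3.051820755004883
div ['top'] [0.5106 0.279  0.2502] 14.333407172909867 -3.3824574947357178
div ['scene', 'top'] [0.5144 0.2886 0.2578] 14.769842857667411 -5.316058158874512
scene [ 0.00107538  0.0004383  -0.00034164] 23454
top [ 0.00131617 -0.00153785  0.00132959] 23336
```

View pics/ov_s.png

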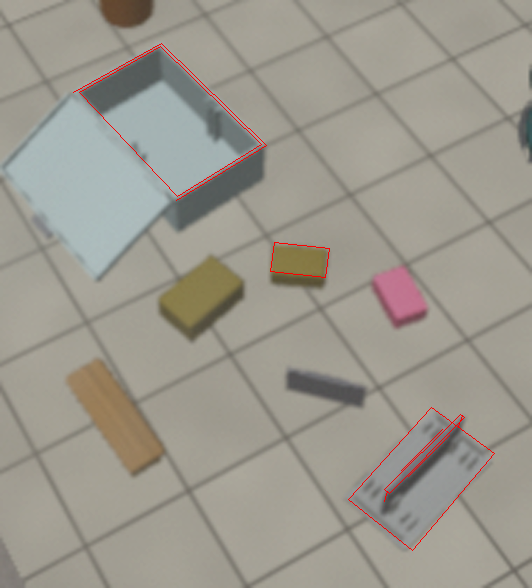

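View pics/ov_t.png

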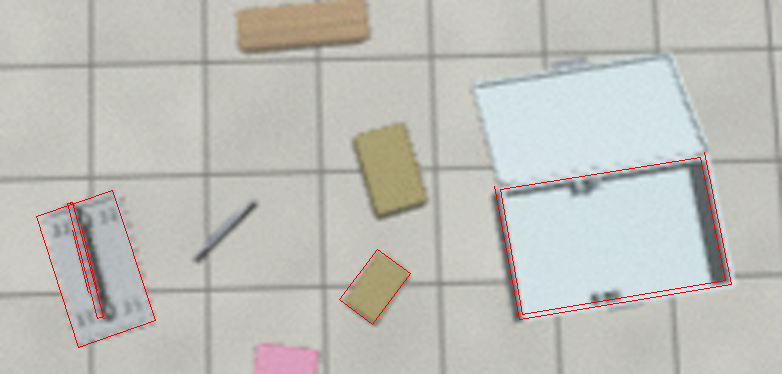

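```bash
python3 - <<'E'
from h import *
from scipy.spatial.transform import Rotation as Ro
s=bot.read_state();print(s['time'],s['tool_pos']);R=Ro.from_rotvec(s['tcp_rot']).as_matrix();print(R.round(3))
print(np.rad2deg(np.arctan2(R[1,0],R[0,0])))
E
```

```text
1.4 [ 0.27510691 -0.61640007  0.20990154]
[[ 0.408 -0.     0.913]
 [-0.913 -0.     0.408]
 [ 0.    -1.    -0.   ]]
-65.94694578678204
```

Call:
{"method": "play_rows", "body": {
  "motion": [
    [[0.25,1,0.1],[0,0,0]],
    [[0.25,1,0.1],[0,0,0]],
    [[0.25,1,0.1],[0,0,0]],
    [[0.25,1,0.1],[0,0,0]],
    [[0.25,1,0.1],[0,0,0]],
    [[0.25,1,0.1],[0,0,0]],
    [[0.25,1,0.1],[0,0,0]]
  ],
  "gripper": 0
}}

```text
time: 2.28
tool_pos: [0.3754, -0.214, 0.2506]
tcp_rot: [-1.379, 0.892, -0.895]
wrist_force: [0.6, -1.2, -0.4]
width: 1.003
```

Call:
{"method": "play_rows", "body": {
  "motion": [
    [[0.25,1,0],[0,0,-0.2]],
    [[0.25,1,0],[0,0,-0.2]],
    [[0.25,1,0],[0,0,-0.2]],
    [[0.25,1,0],[0,0,-0.2]],
    [[0.25,1,0],[0,0,-0.2]],
    [[0.25,1,0],[0,0,-0.2]],
    [[0.25,1,0],[0,0,-0.2]]
  ]
}}

```text
time: 3.15
tool_pos: [0.4753, 0.1864, 0.2501]
tcp_rot: [-1.322, 1.012, -1.012]
wrist_force: [0.2, -0.4, -0.2]
width: 1.002
```

Call:
{"method": "play_rows", "body": {
  "motion": [
    [[0.0975,0.26,-0.3],[0,0,0]],
    [[0.0975,0.26,-0.3],[0,0,0]],
    [[0.0975,0.26,-0.3],[0,0,0]],
    [[0.0975,0.26,-0.3],[0,0,0]]
  ]
}}

```text
time: 3.65
tool_pos: [0.5122, 0.2879, 0.1265]
tcp_rot: [-1.329, 1.015, -1.01]
wrist_force: [-0.6, 0.2, 0.4]
width: 0.999
```

```bash
python3 - <<'E'
from h import *
s=bot.read_state();print(s['time'],s['tool_pos'],s['q'])
for n in ['scene','top']:
    im,d=take(n)
    u,v=w2px(n,s['tool_pos'])[0].astype(int);print(n,u,v)
    s_=45
    c=cv2.resize(im[v-s_:v+s_,u-s_:u+s_],(400,400),interpolation=cv2.INTER_CUBIC)
    sc=400/(2*s_)
    c=cv2.convertScaleAbs(c,alpha=1.5)[:,:,::-1].copy()
    for P,col in [(s['tool_pos'],(0,0,255)),([.514,.29,.074],(0,255,0))]:
        q=((w2px(n,P)[0]+.5-[u-s_,v-s_])*sc).astype(int);cv2.circle(c,tuple(map(int,q)),4,col,1)
    cv2.imwrite(f'pics/g_{n}.png',c)
a=np.hstack([cv2.imread(f'pics/g_{n}.png') for n in ['scene','top']]);cv2.imwrite('pics/g.png',a)
E
```

```text
3.65 [0.51215183 0.28793722 0.12653615] [4.69744771e-01 1.70176968e-01 1.87678272e+00 5.76780521e-05
 1.10078333e+00 1.77567215e+00]
scene 334 233
top 171 215
```

View pics/g.png

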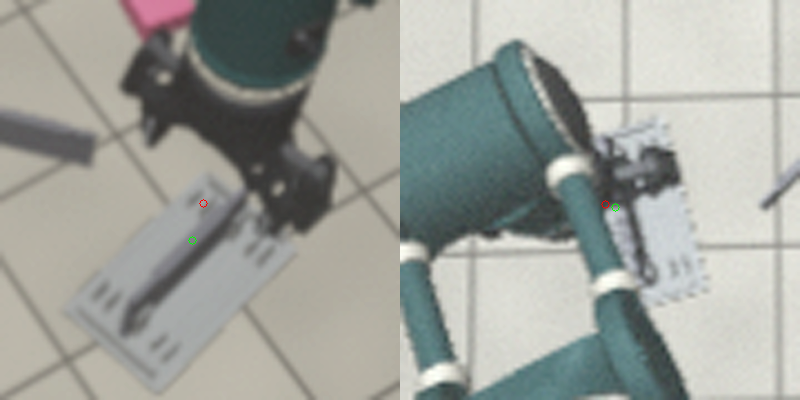

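Call:
{"method": "play_rows", "body": {
  "motion": [
    [[0,0,-0.06],[0,0,0]],
    [[0,0,-0.12],[0,0,0]],
    [[0,0,-0.17],[0,0,0]],
    [[0,0,-0.2],[0,0,0]],
    [[0,0,-0.2175],[0,0,0]],
    [[0,0,-0.2175],[0,0,0]]
  ]
}}

```text
time: 4.5
tool_pos: [0.5141, 0.2875, 0.0428]
tcp_rot: [-1.322, 1.014, -1.014]
wrist_force: [0.3, 0.7, -1.4]
width: 1.003
```

Call:
{"method": "play_rows", "body": {
  "motion": [
    [[0,0,0],[0,0,0]],
    [[0,0,0],[0,0,0]],
    [[0,0,0],[0,0,0]],
    [[0,0,0],[0,0,0]],
    [[0,0,0],[0,0,0]],
    [[0,0,0],[0,0,0]]
  ],
  "gripper": 1,
  "squeeze": 20
}}

```text
time: 5.25
tool_pos: [0.5142, 0.2878, 0.0431]
tcp_rot: [-1.322, 1.013, -1.014]
wrist_force: [-0.6, 0.3, 1.9]
width: 0.112
```

Call:
{"method": "play_rows", "body": {
  "motion": [
    [[0,0,0],[0,0,0]],
    [[0,0,0],[0,0,0]],
    [[0,0,0.03],[0,0,0]],
    [[0,0,0.08],[0,0,0]],
    [[0,0,0.15],[0,0,0]],
    [[0,0,0.25],[0,0,0]],
    [[0,0,0.35],[0,0,0]],
    [[0,0,0.35],[0,0,0]],
    [[0,0,0.35],[0,0,0]]
  ],
  "gripper": 1,
  "squeeze": 60
}}

```text
time: 6.38
tool_pos: [0.5138, 0.2873, 0.1829]
tcp_rot: [-1.322, 1.013, -1.014]
wrist_force: [-1.1, -0.1, -1.5]
width: 0.099
```

```bash
cat > g.py <<'E'
import sys
from h import *
def look(tag,centers=None,s_=45,marks=()):
    s=bot.read_state();print(s['time'],s['tool_pos'],s['wrist_force'],s['width'],s['q'].round(2))
    L=[]
    for n in ['scene','top']:
        im,d=take(n)
        u,v=w2px(n,centers if centers is not None else s['tool_pos'])[0].astype(int);u=np.clip(u,s_,511-s_);v=np.clip(v,s_,383-s_);print(n,u-s_,v-s_,400/(2*s_))
        c=cv2.resize(im[v-s_:v+s_,u-s_:u+s_],(400,400),interpolation=cv2.INTER_CUBIC);sc=400/(2*s_)
        c=cv2.convertScaleAbs(c,alpha=1.5)[:,:,::-1].copy()
        for P in marks:
            q=((w2px(n,P)[0]+.5-[u-s_,v-s_])*sc).astype(int);cv2.circle(c,tuple(map(int,q)),3,(0,0,255),1)
        L.append(c)
    cv2.imwrite(f'pics/{tag}.png',np.hstack(L))
if __name__=='__main__': look(sys.argv[1])
E
python3 g.py lift1
```

```text
6.375 [0.5137849  0.28728373 0.18293638] [-1.14878479 -0.0597768  -1.48974191] 0.09854405668350145 [ 0.47  0.12  1.82 -0.    1.2   1.78]
scene 291 179 4.444444444444445
top 123 168 4.444444444444445
```

View pics/lift1.png

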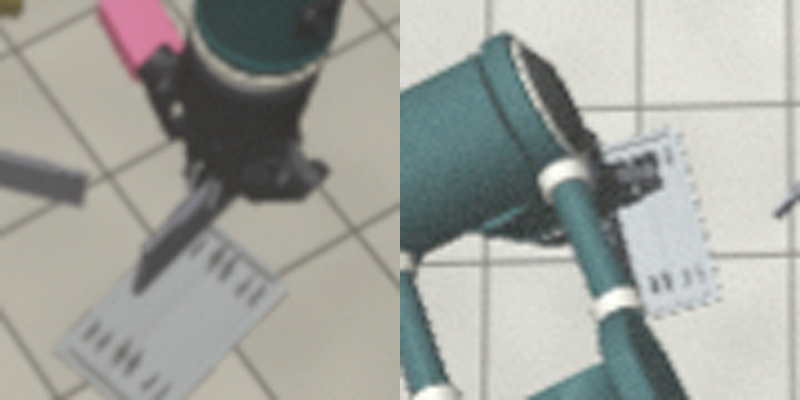

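Call:
{"method": "play_rows", "body": {
  "motion": [
    [[0.0125,-0.15,0],[0,0,-0.04]],
    [[0.0125,-0.3,0],[0,0,-0.08]],
    [[0.0125,-0.44,0],[0,0,-0.12]],
    [[0.0125,-0.57,0],[0,0,-0.163]],
    [[0.0125,-0.7,0],[0,0,-0.163]],
    [[0.0125,-0.83,0],[0,0,-0.163]],
    [[0.0125,-0.94,0],[0,0,-0.163]],
    [[0.0125,-1,0],[0,0,-0.163]],
    [[0.0125,-1,0],[0,0,-0.163]]
  ]
}}

```text
time: 7.6
tool_pos: [0.5178, -0.1137, 0.181]
tcp_rot: [-1.27, 1.114, -1.109]
wrist_force: [1.3, 0.2, -1.1]
width: 0.093
```

Call:
{"method": "play_rows", "body": {
  "motion": [
    [[0.0125,-0.15,0],[0,0,0]],
    [[0.0125,-0.28,0],[0,0,0]],
    [[0.0125,-0.36,0],[0,0,0]],
    [[0.0125,-0.38,0],[0,0,0]],
    [[0.0125,-0.38,0],[0,0,0]],
    [[0.0125,-0.38,0],[0,0,0]]
  ]
}}

```text
time: 8.35
tool_pos: [0.524, -0.2627, 0.1824]
tcp_rot: [-1.27, 1.109, -1.107]
wrist_force: [0.3, -0.0, -1.2]
width: 0.092
```

```bash
python3 - <<'E'
from g import *
look('ab1',[.524,-.28,.1],50)
from scipy.spatial.transform import Rotation as Ro
R=Ro.from_rotvec(bot.read_state()['tcp_rot']).as_matrix();print(np.rad2deg(np.arctan2(R[1,0],R[0,0])),R[:,1])
E
```

```text
8.35 [ 0.52402114 -0.26271303  0.18240482] [ 0.27069152 -0.01351023 -1.23236468] 0.09167600261928457 [-0.51  0.12  1.83  0.    1.2   0.93]
scene 189 66 4.0
top 281 158 4.0
-82.19591505827944 [-2.34342067e-04  4.68845978e-04 -9.99999863e-01]
```

View pics/ab1.png

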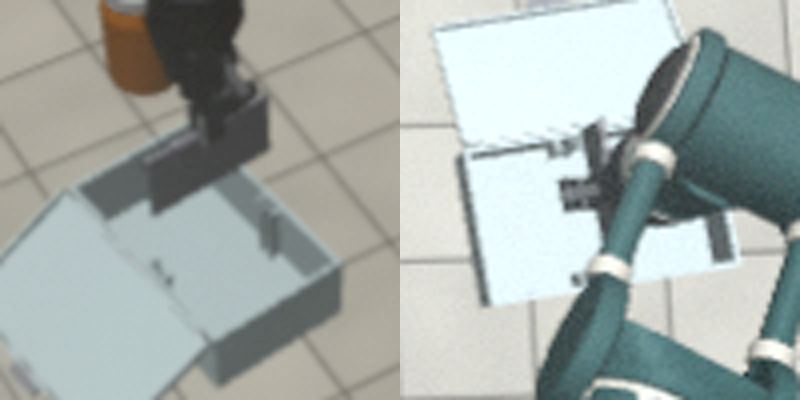

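```bash
cat > ov.py <<'E'
from fit import *
M['slot']=[]
for sx in (-1,1):
    for sy in (-1,1):
        y=.018+sy*.0045; M['slot']+= [((sx*.056,y,.005),(sx*.056,y,.058)),((sx*.056,y,.058),(sx*.056,.018+sy*.0095,.072))]
M['slot']+=[((-.068,.018,.005),(.068,.018,.005))]
M['panel']=[((-.064,0,0),(.064,0,0)),((-.064,0,.066),(.064,0,.066)),((-.064,0,0),(-.064,0,.066)),((.064,0,0),(.064,0,.066))]
M['boxall']=rectz(-.073,.073,-.116,.116,.072,'acd')+rectz(-.068,.068,-.111,.111,.072)+rectz(-.068,.068,-.111,.111,.005)
def one(n,items,box,sc,fn,alpha=1.5):
    im=np.load(n+'_im.npy')[:,:,::-1].copy();u0,v0,u1,v1=box
    c=cv2.resize(im[v0:v1,u0:u1],None,fx=sc,fy=sc,interpolation=cv2.INTER_CUBIC);c=cv2.convertScaleAbs(c,alpha=alpha)
    o=c.copy()
    for m,p,z0,col in items:
        for a,b in M[m]:
            uv=((w2px(n,place(np.array([a,b]),p,z0))+.5-[u0,v0])*sc).astype(int)
            cv2.line(o,tuple(map(int,uv[0])),tuple(map(int,uv[1])),col,1)
    cv2.imwrite('pics/'+fn,np.hstack([c,o]) if c.shape[1]<=400 else np.vstack([c,o]))
E
python3 - <<'E'
from ov import *
G=(0,255,0);Rd=(0,0,255)
b=[.5296,-.278,.1192]
one('scene',[('boxall',b,0,G),('slot',b,0,Rd),('panel',[.524,-.2627,.1344],.1473,Rd)],(190,85,290,155),4,'o1.png')
one('scene',[('boxall',[.5265,-.2805,.1344],0,G),('slot',[.5265,-.2805,.1344],0,Rd),('panel',[.524,-.2627,.1344],.1473,Rd)],(190,85,290,155),4,'o2.png')
E
cd pics; python3 -c "
import cv2,numpy as np
a=cv2.imread('o1.png');b=cv2.imread('o2.png');cv2.imwrite('o12.png',np.vstack([a,b]))"
```

```text
(no output)
```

View pics/o12.png

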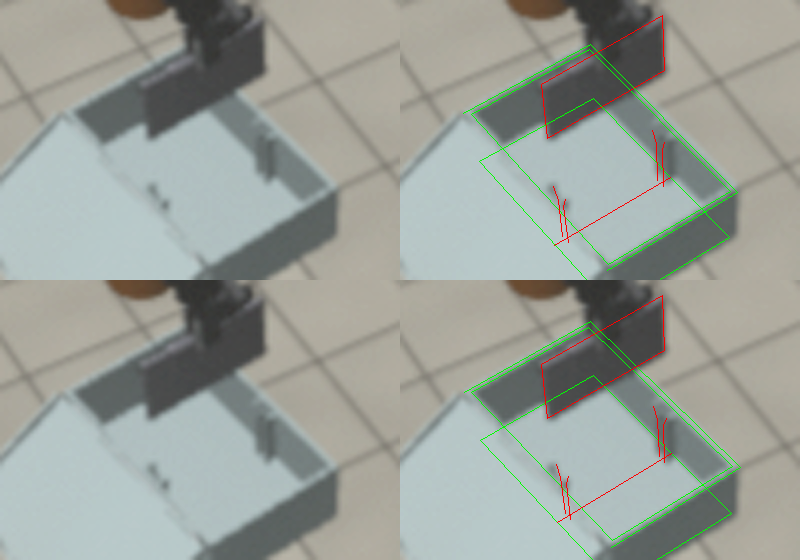

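```bash
python3 - <<'E'
from ov import *
G=(0,255,0);Rd=(0,0,255)
# ribs: tops assumed from slot edge outwards; draw slot opening at rim: y=18+-9.5, x 56..68
M['mouth']=[]
for sx in(-1,1):
    for y in (.0085,.0275): M['mouth'].append(((sx*.056,y,.072),(sx*.068,y,.072)))
    M['mouth'].append(((sx*.056,.018,.072),(sx*.068,.018,.072)))
    for y in (.0135,.0225): M['mouth'].append(((sx*.056,y,.005),(sx*.056,y,.058)))
for i,b in enumerate([[.5296,-.278,.1192],[.5265,-.2805,.1344]]):
    one('scene',[('box',b,0,G),('mouth',b,0,Rd)],(215,105,265,155),8,f'p{i}.png',1.7)
E
cd pics; python3 -c "
import cv2,numpy as np
a=cv2.imread('p0.png');b=cv2.imread('p1.png');cv2.imwrite('p.png',np.hstack([a,b[:,400:]])[:, :]);print(a.shape)
c=np.hstack([cv2.resize(a,(533,267)),cv2.resize(b[:,400:],(267,267))]);cv2.imwrite('p.png',a)"
```

```text
(400, 800, 3)
```

View pics/p.png

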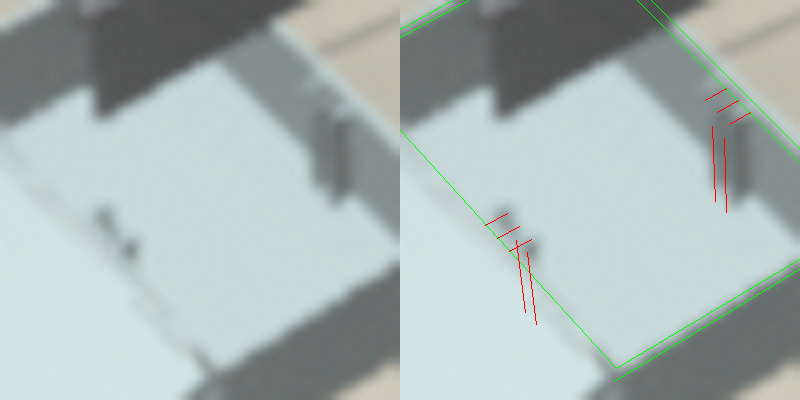

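View pics/p1.png

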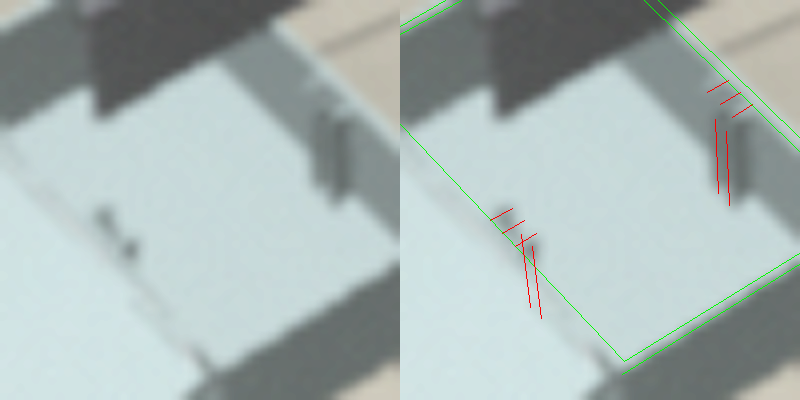

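```bash
python3 - <<'E'
from ov import *
np.set_printoptions(precision=4,suppress=True)
P0=np.array([.524,-.2627,.1356]);z0=.1473
M['pfit']=[((-.064,.003,0),(.064,.003,0)),((-.064,.003,.066),(-.05,.003,.066)),((.05,.003,.066),(.064,.003,.066)),((-.064,.003,0),(-.064,.003,.05)),((.064,-.003,0),(.064,-.003,.066))]
print(fit(['scene'],'pfit',P0,z0))
M['boxy']=rectz(-.073,.073,-.116,.116,.072,'acd')+rectz(-.068,.068,-.111,.111,.072,'ad')+rectz(-.068,.068,-.111,.111,.005,'')+[((.073,.116,.072),(.073,.116,0)),((-.073,.116,.072),(-.073,.116,0)),((-.073,.116,0),(.073,.116,0)),((-.068,.03,.005),(-.068,.111,.005))]
for p in ([.5296,-.278,.12],[.525,-.282,.134]): print(fit(['scene'],'boxy',np.array(p),0))
q=fit(['scene'],'pfit',P0,z0)[0];b=fit(['scene'],'boxy',np.array([.5265,-.28,.134]),0)[0]
one('scene',[('boxy',b,0,(0,255,0)),('pfit',q,z0,(0,0,255))],(190,85,290,170),4,'q.png')
E
```

```text
(array([ 0.5242, -0.2612,  0.1602]), np.float64(-3.7818312644958496))
(array([ 0.5292, -0.279 ,  0.1323]), np.float64(-3.1706936359405518))
(array([ 0.529 , -0.279 ,  0.1304]), np.float64(-3.170055866241455))
```

View pics/q.png

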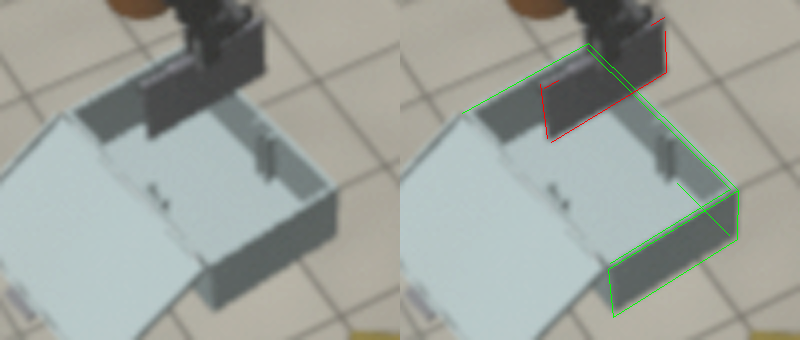

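Call:
{"method": "play_rows", "body": {
  "motion": [
    [[0.005,-0.0012,-0.04],[0,0,0]],
    [[0.005,-0.0012,-0.09],[0,0,0]],
    [[0.005,-0.0012,-0.13],[0,0,0]],
    [[0.005,-0.0012,-0.1675],[0,0,0]],
    [[0.005,-0.0012,-0.1675],[0,0,0]],
    [[0.005,-0.0012,-0.1675],[0,0,0]]
  ]
}}

```text
time: 9.2
tool_pos: [0.5264, -0.2651, 0.1161]
tcp_rot: [-1.27, 1.109, -1.11]
wrist_force: [-0.1, -0.8, -0.5]
width: 0.086
```

```bash
python3 - <<'E'
from ov import *
from g import look
np.set_printoptions(precision=4,suppress=True)
look('ab2',[.524,-.27,.07],50)
s=bot.read_state();t=s['tool_pos'];z0=t[2]-.0351;P0=np.array([t[0],t[1],.1356])
M['pfit']=[((-.064,.003,0),(.064,.003,0)),((-.064,.003,.066),(-.05,.003,.066)),((.05,.003,.066),(.064,.003,.066)),((-.064,.003,0),(-.064,.003,.05)),((.064,-.003,0),(.064,-.003,.066))]
print(t,fit(['scene'],'pfit',P0,z0))
b=[.5291,-.279,.1325]
one('scene',[('box',b,0,(0,255,0)),('slot',b,0,(0,255,0)),('pfit',P0,z0,(0,0,255))],(210,100,276,150),6,'r.png')
E
```

```text
9.2 [ 0.5264 -0.2651  0.1161] [-0.053  -0.8489 -0.5163] 0.08595530507196755 [-0.51  0.18  1.89  0.    1.07  0.93]
scene 191 73 4.0
top 276 159 4.0
[ 0.5268 -0.2653  0.1169] (array([ 0.5256, -0.2653,  0.152 ]), np.float64(-5.241347312927246))
```

View pics/ab2.png

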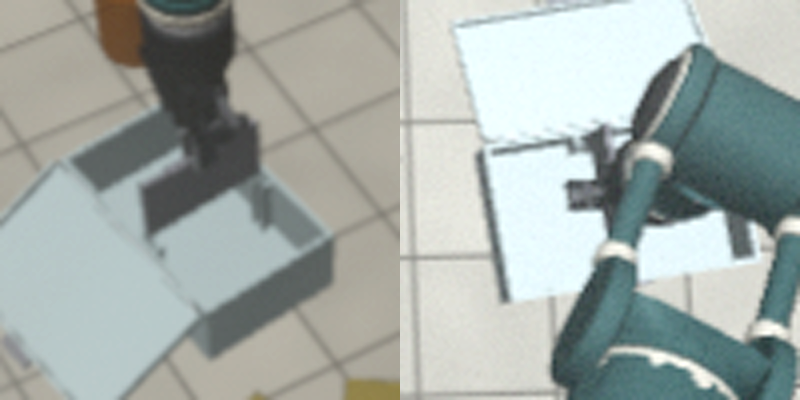

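View pics/r.png

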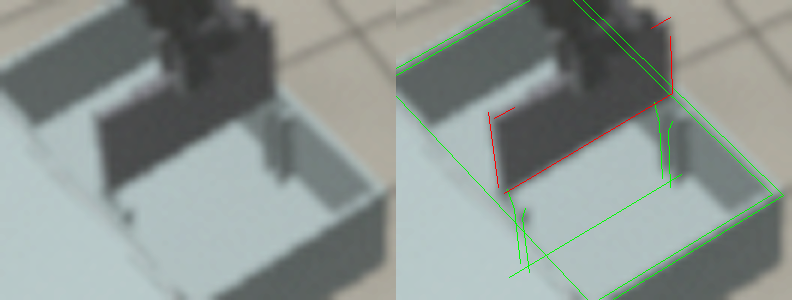

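```bash
python3 - <<'E'
from ov import *
for n in ['scene','top']:
    np.save(n+'0_im.npy',cv2.imread(f'pics/{n}0.png')[:,:,::-1]); 
    c=CAL[n]; print(n,-np.array(c['R']).T@np.array(c['t']))
    CAL[n+'0']=c
M['mouth']=[]
for sx in(-1,1):
    for y in (.0085,.0275): M['mouth'].append(((sx*.056,y,.072),(sx*.068,y,.072)))
    for y in (.0135,.0225): M['mouth'].append(((sx*.056,y,.005),(sx*.056,y,.058)));M['mouth'].append(((sx*.056,y,.058),(sx*.068,y,.058)))
for y in (.0135,.0225): M['mouth'].append(((-.056,y,.005),(.056,y,.005)))
one('top0',[('box',[.5241,-.2819,.1384],0,(0,255,0)),('mouth',[.5241,-.2819,.1384],0,(0,0,255))],(305,185,355,235),8,'t0.png',1.1)
one('scene0',[('box',[.5291,-.279,.1325],0,(0,255,0)),('mouth',[.5291,-.279,.1325],0,(0,0,255))],(215,105,265,155),8,'s0.png',1.6)
E
```

```text
scene [0.95195937 0.64408799 1.21959867]
top [0.41482502 0.0238616  1.39253681]
```

View pics/t0.png

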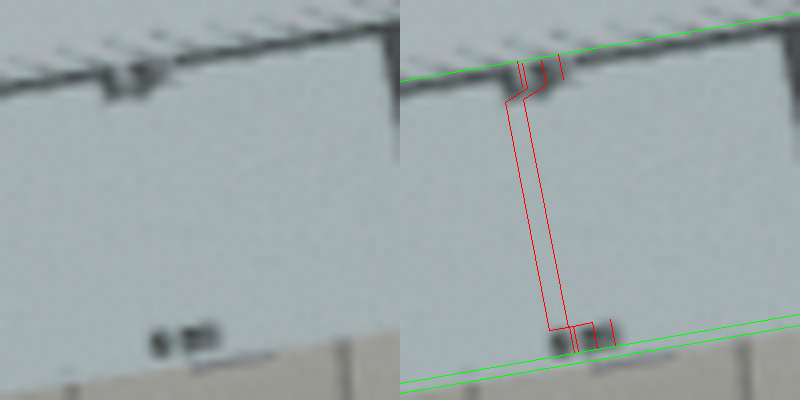

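View pics/s0.png

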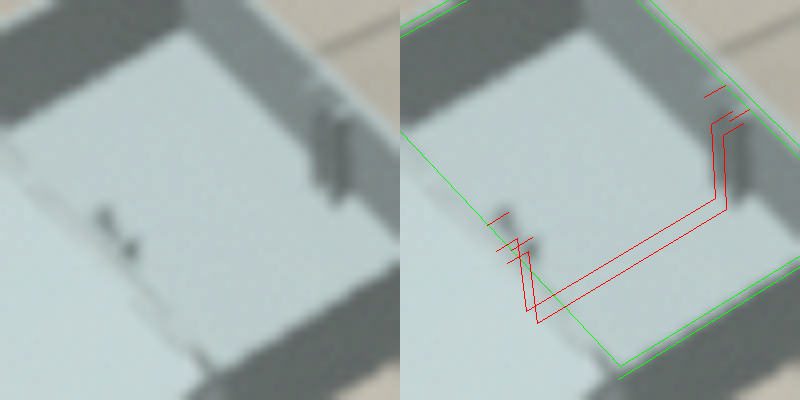

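```bash
python3 - <<'E'
from ov import *
P0=np.array([.5261,-.2649,.1344]);z0=.1159-.0351
M['pt']=[((-.064,-.003,.066),(.064,-.003,.066)),((-.064,.003,.066),(.064,.003,.066)),((.064,-.003,.066),(.064,.003,.066)),((.064,.003,.0),(.064,.003,.066)),((.064,-.003,.0),(.064,-.003,.066)),((.064,-.003,.0),(.064,.003,.0))]
b=[.5241,-.2819,.1384]
one('top',[('box',b,0,(0,255,0)),('pt',P0,z0,(0,0,255))],(305,180,355,215),8,'t1.png',1.2)
E
```

```text
(no output)
```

View pics/t1.png

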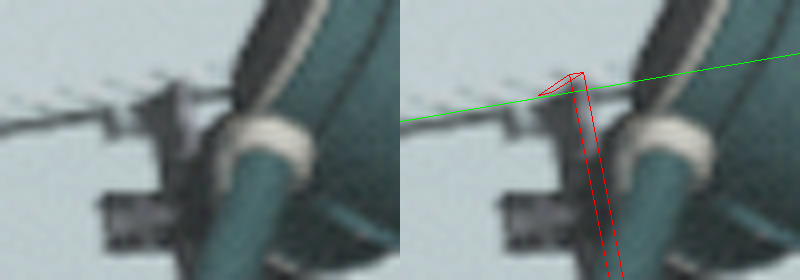

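Call:
{"method": "play_rows", "body": {
  "motion": [
    [[0,0,-0.02],[0,0,0]],
    [[0,0,-0.04],[0,0,0]],
    [[0,0,-0.055],[0,0,0]],
    [[0,0,-0.07],[0,0,0]],
    [[0,0,-0.08],[0,0,0]],
    [[0,0,-0.08],[0,0,0]]
  ]
}}

```text
time: 10.05
tool_pos: [0.5259, -0.2648, 0.0834]
tcp_rot: [-1.27, 1.11, -1.109]
wrist_force: [-1.1, -0.0, -1.2]
width: 0.097
```

Call:
{"method": "play_rows", "body": {
  "motion": [
    [[0,0,-0.02],[0,0,0]],
    [[0,0,-0.04],[0,0,0]],
    [[0,0,-0.06],[0,0,0]],
    [[0,0,-0.08],[0,0,0]],
    [[0,0,-0.095],[0,0,0]],
    [[0,0,-0.095],[0,0,0]]
  ]
}}

```text
time: 10.8
tool_pos: [0.5257, -0.2647, 0.0451]
tcp_rot: [-1.27, 1.11, -1.108]
wrist_force: [-0.4, 0.6, -1.6]
width: 0.089
```

```bash
python3 - <<'E'
from g import *
look('in1',[.524,-.27,.07],50)
E
```

```text
10.8 [ 0.52565548 -0.26468182  0.04509081] [-0.44696526  0.58418703 -1.5936611 ] 0.08934299818916308 [-0.51  0.26  1.94 -0.    0.95  0.93]
scene 191 73 4.0
top 276 159 4.0
```

View pics/in1.png

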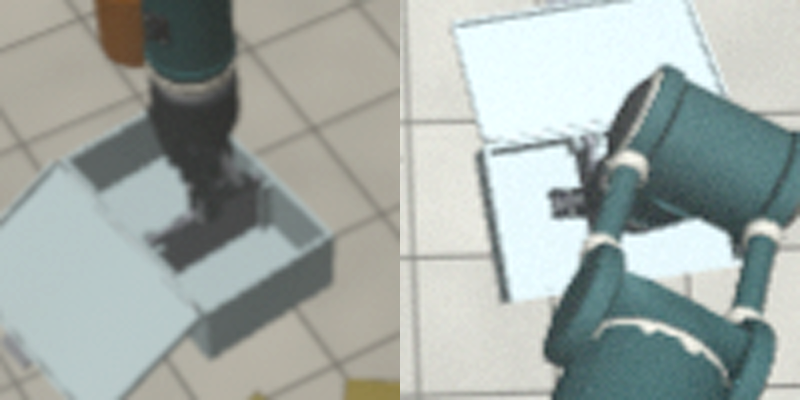

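Call:
{"method": "play_rows", "body": {
  "motion": [
    [[0,0,-0.005],[0,0,0]],
    [[0,0,-0.01],[0,0,0]],
    [[0,0,-0.014],[0,0,0]],
    [[0,0,-0.016],[0,0,0]],
    [[0,0,-0.016],[0,0,0]]
  ]
}}

```text
time: 11.52
tool_pos: [0.5262, -0.2651, 0.0403]
tcp_rot: [-1.27, 1.109, -1.11]
wrist_force: [-2.2, 0.5, 4.4]
width: 0.092
```

Call:
{"method": "play_rows", "body": {
  "motion": [
    [[0,0,0],[0,0,0]],
    [[0,0,0],[0,0,0]],
    [[0,0,0],[0,0,0]],
    [[0,0,0],[0,0,0]],
    [[0,0,0.06],[0,0,0]],
    [[0,0,0.15],[0,0,0]],
    [[0,0,0.28],[0,0,0]],
    [[0,0,0.4],[0,0,0]],
    [[0,0,0.4],[0,0,0]]
  ],
  "gripper": 0
}}

```text
time: 12.65
tool_pos: [0.5294, -0.2667, 0.2055]
tcp_rot: [-1.268, 1.1, -1.118]
wrist_force: [0.0, 0.2, 0.5]
width: 1.002
```

Call:
{"method": "play_rows", "body": {
  "motion": [
    [[-0.05,0.15,0],[0,0,0]],
    [[-0.1,0.3,0],[0,0,0]],
    [[-0.11,0.45,0],[0,0,0]],
    [[-0.11,0.6,0],[0,0,0]],
    [[-0.11,0.6,0],[0,0,0]]
  ]
}}

```text
time: 13.28
tool_pos: [0.481, -0.0211, 0.1983]
tcp_rot: [-1.273, 1.107, -1.103]
wrist_force: [-0.5, -0.7, 0.0]
width: 1.001
```

```bash
python3 - <<'E'
from g import *
from ov import *
look('in2',[.524,-.27,.07],50)
b=[.5291,-.279,.1325]
one('scene',[('box',b,0,(0,255,0)),('panel',[.5267,-.2612,.1325],.005,(0,0,255))],(210,100,276,150),6,'in2s.png')
c=pickle
W=cloud('scene',np.load('scene_d.npy'))
R=np.array([[np.cos(.134),-np.sin(.134)],[np.sin(.134),np.cos(.134)]])
L=(W[...,:2]-[.5261,-.2640])@R
m=(abs(L[...,0])<.055)&(abs(L[...,1]-0.003)<.012)&(W[...,2]>.055)&(W[...,2]<.1)
print(m.sum(),L[m].mean(0),np.percentile(W[m][:,2],[5,25,50,75,95]))
E
```

```text
13.275 [ 0.48099492 -0.02113856  0.19834358] [-0.54017733 -0.66335743  0.01216223] 1.0006605124652581 [-0.1  -0.1   2.02  0.    1.23  1.33]
scene 191 73 4.0
top 276 159 4.0
130 [0.00153795 0.00143463] [0.05622586 0.06135777 0.06765165 0.07124424 0.07471802]
```

View pics/in2.png

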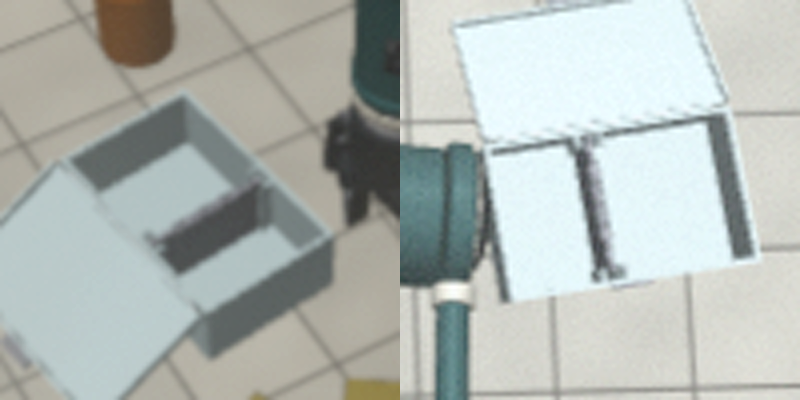

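View pics/in2s.png

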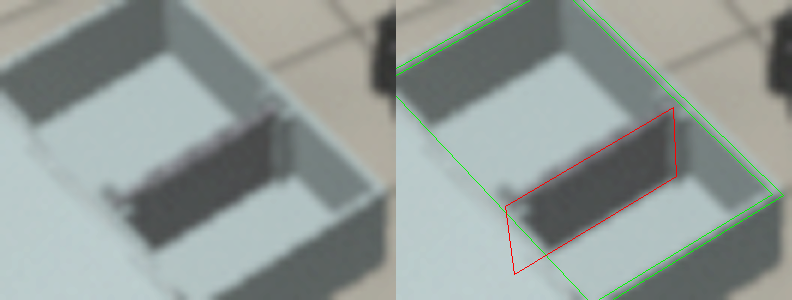

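The divider stands flush in the slots: its top is at about 0.072 m and its lower edge meets the floor. Next is the small olive soap bar, gripped across its 45 mm side.

Call:
{"method": "play_rows", "body": {
  "motion": [
    [[0,0,0],[0,0,0.22]],
    [[0,0,0],[0,0,0.44]],
    [[0,0,0],[0,0,0.66]],
    [[0,0,0],[0,0,0.88]],
    [[0,0,0],[0,0,1]],
    [[0,0,0],[0,0,1]]
  ]
}}

```text
time: 14.12
tool_pos: [0.482, -0.0266, 0.1989]
tcp_rot: [-1.51, 0.513, -0.512]
wrist_force: [-0.2, -0.5, 0.2]
width: 0.999
```

Call:
{"method": "play_rows", "body": {
  "motion": [
    [[0,0,0],[0,0,0.22]],
    [[0,0,0],[0,0,0.44]],
    [[0,0,0],[0,0,0.66]],
    [[0,0,0],[0,0,0.88]],
    [[0,0,0],[0,0,1]],
    [[0,0,0],[0,0,1]]
  ]
}}

```text
time: 14.88
tool_pos: [0.482, -0.0258, 0.1992]
tcp_rot: [-1.568, -0.102, 0.103]
wrist_force: [-0.7, 0.2, 0.2]
width: 0.996
```

Call:
{"method": "play_rows", "body": {
  "motion": [
    [[0,0,0],[0,0,0.22]],
    [[0,0,0],[0,0,0.44]],
    [[0,0,0],[0,0,0.66]],
    [[0,0,0],[0,0,0.88]],
    [[0,0,0],[0,0,1]],
    [[0,0,0],[0,0,1]]
  ]
}}

```text
time: 15.62
tool_pos: [0.4821, -0.0253, 0.1993]
tcp_rot: [-1.45, -0.715, 0.715]
wrist_force: [0.0, -0.7, 1.4]
width: 1.0
```

Call:
{"method": "play_rows", "body": {
  "motion": [
    [[-0.0025,-0.005,-0.05],[0,0,0.04]],
    [[-0.0025,-0.005,-0.12],[0,0,0.04]],
    [[-0.0025,-0.005,-0.2],[0,0,0.04]],
    [[-0.0025,-0.005,-0.27],[0,0,0.04]],
    [[-0.0025,-0.005,-0.3],[0,0,0.04]],
    [[-0.0025,-0.005,-0.3],[0,0,0.04]]
  ]
}}

```text
time: 16.38
tool_pos: [0.4805, -0.0269, 0.0788]
tcp_rot: [-1.44, -0.739, 0.742]
wrist_force: [-0.0, 0.6, -0.3]
width: 1.002
```

```bash
python3 - <<'E'
from g import *
from scipy.spatial.transform import Rotation as Ro
look('so1',[.48,-.025,.03],45)
R=Ro.from_rotvec(bot.read_state()['tcp_rot']).as_matrix();print(np.rad2deg(np.arctan2(R[1,0],R[0,0])))
E
```

```text
16.375 [ 0.48048166 -0.02693124  0.07884531] [-0.02508416  0.58666197 -0.33776381] 1.0015071248548535 [-0.11  0.02  2.14 -0.    0.98 -1.06]
scene 241 127 4.444444444444445
top 215 178 4.444444444444445
54.46080783416719
```

View pics/so1.png

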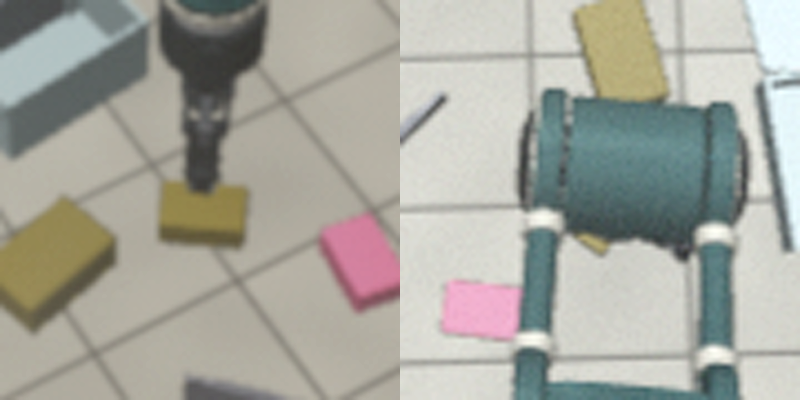

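Call:
{"method": "play_rows", "body": {
  "motion": [
    [[0,0,-0.05],[0,0,0]],
    [[0,0,-0.1],[0,0,0]],
    [[0,0,-0.14],[0,0,0]],
    [[0,0,-0.17],[0,0,0]],
    [[0,0,-0.181],[0,0,0]],
    [[0,0,-0.181],[0,0,0]]
  ]
}}

```text
time: 17.23
tool_pos: [0.4812, -0.0269, 0.007]
tcp_rot: [-1.44, -0.742, 0.742]
wrist_force: [1.1, -0.1, -0.2]
width: 1.003
```

Call:
{"method": "play_rows", "body": {
  "motion": [
    [[0,0,0],[0,0,0]],
    [[0,0,0],[0,0,0]],
    [[0,0,0],[0,0,0]],
    [[0,0,0],[0,0,0]],
    [[0,0,0],[0,0,0]],
    [[0,0,0],[0,0,0]]
  ],
  "gripper": 1,
  "squeeze": 50
}}

```text
time: 17.98
tool_pos: [0.4828, -0.0273, 0.0087]
tcp_rot: [-1.442, -0.744, 0.741]
wrist_force: [-0.9, -1.3, 5.8]
width: -0.003
```

```bash
python3 g.py so2
```

```text
17.975 [ 0.48280493 -0.02726886  0.00865954] [-0.8697767  -1.27366753  5.79203917] -0.002783794924463837 [-0.11  0.13  2.18 -0.    0.83 -1.06]
scene 240 130 4.444444444444445
top 215 178 4.444444444444445
```

View pics/so2.png

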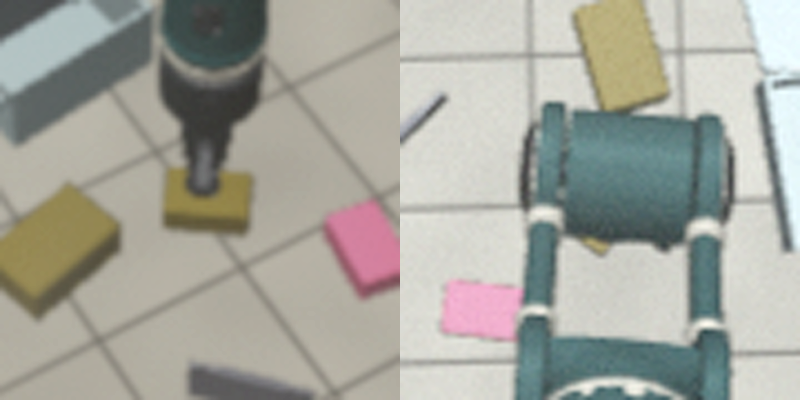

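```bash
python3 - <<'E'
from h import *
np.set_printoptions(precision=3,suppress=True,linewidth=200)
im=np.load('scene_im.npy').astype(int);d=np.load('scene_d.npy');W=cloud('scene',d)
for v in range(164,186,2):
    print(v,[f"{W[v,u,0]*1000:.0f},{W[v,u,1]*1000:.0f},{W[v,u,2]*1000:.0f}" for u in range(274,300,3)])
hsv=cv2.cvtColor(im.astype(np.uint8),cv2.COLOR_RGB2HSV)
m=(hsv[...,0]>18)&(hsv[...,0]<32)&(hsv[...,1]>90)
m[:,:272]=0;m[:160]=0;m[:,305:]=0;m[195:]=0
P=W[m];P=P[np.isfinite(P).all(1)]
print(m.sum(),P.mean(0)); hi=P[P[:,2]>.022]; print(cv2.minAreaRect((hi[:,:2]*1000).astype(np.float32)),np.percentile(P[:,2],[5,50,95]))
E
```

```text
164 ['488,-96,-1', '477,-91,-3', '470,-83,2', '515,3,138', '506,7,135', '483,-8,102', '432,-60,3', '422,-56,1', '412,-51,-1']
166 ['490,-91,-5', '483,-82,0', '473,-78,-2', '499,-20,87', '509,12,133', '486,-3,98', '437,-53,2', '427,-47,2', '417,-43,-0']
168 ['497,-80,-1', '498,-58,28', '491,-50,33', '514,3,115', '511,16,129', '449,-53,-2', '440,-47,-0', '432,-39,3', '420,-37,-3']
170 ['500,-75,-5', '505,-48,33', '493,-46,26', '521,14,122', '512,18,120', '468,-27,32', '456,-24,27', '448,-18,28', '425,-30,-4']
172 ['504,-67,-5', '508,-42,30', '499,-36,30', '524,19,119', '517,26,122', '469,-23,25', '462,-15,30', '454,-9,31', '431,-21,-0']
174 ['511,-57,0', '511,-36,27', '503,-30,28', '498,-18,41', '489,-13,40', '475,-15,26', '467,-8,29', '456,-4,27', '435,-15,-3']
176 ['515,-50,-1', '516,-29,28', '507,-24,27', '499,-16,32', '489,-12,29', '480,-7,28', '470,-3,26', '461,3,26', '439,-8,-3']
178 ['520,-42,0', '520,-22,27', '512,-15,30', '502,-11,27', '493,-6,26', '486,2,31', '476,6,29', '468,13,32', '442,-3,-9']
180 ['524,-35,0', '518,-24,10', '510,-17,12', '503,-10,17', '494,-3,18', '485,3,19', '476,7,18', '467,14,20', '453,12,6']
182 ['528,-28,-1', '518,-24,-4', '508,-19,-5', '502,-9,4', '492,-5,2', '485,3,6', '475,7,4', '463,10,-2', '455,17,1']
184 ['535,-17,6', '523,-16,-1', '514,-10,-0', '505,-4,1', '495,-0,-3', '487,7,-0', '478,12,-0', '469,18,0', '458,21,-4']
190 [ 0.486 -0.014  0.029]
((492.21160888671875, -7.189720153808594), (82.41622924804688, 63.6607666015625), 57.67965316772461) [0.017 0.029 0.035]
```

Call:
{"method": "play_rows", "body": {
  "motion": [
    [[0,0,0],[0,0,0]],
    [[0,0,0],[0,0,0]],
    [[0,0,0],[0,0,0]]
  ],
  "gripper": 0.6
}}

```text
time: 18.45
tool_pos: [0.482, -0.0269, 0.0078]
tcp_rot: [-1.441, -0.743, 0.741]
wrist_force: [1.3, 0.5, 5.5]
width: 0.399
```

```bash
python3 g.py so3
```

```text
18.45 [ 0.48203851 -0.02685321  0.00778081] [1.25366235 0.48413472 5.53931524] 0.39945285904433975 [-0.11  0.13  2.18  0.    0.83 -1.06]
scene 240 130 4.444444444444445
top 215 178 4.444444444444445
```

View pics/so3.png

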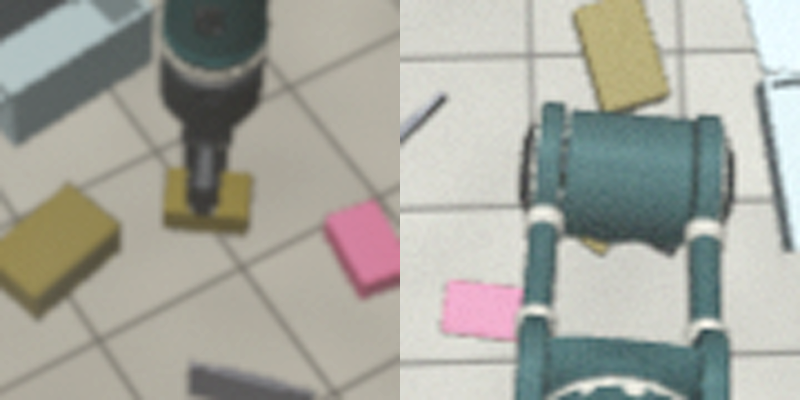

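```bash
python3 - <<'E'
from h import *
d=np.load('scene_d.npy');W=cloud('scene',d);im=np.load('scene_im.npy')
for v in range(158,186,2):
    print(v,[f"{W[v,u,0]*1000:.0f},{W[v,u,1]*1000:.0f},{W[v,u,2]*1000:.0f}|{im[v,u].sum()//3}" for u in range(279,295,2)])
print(bot.read_state())
E
```

```text
158 ['458,-109,1|112', '517,-7,161|60', '514,-0,166|39', '509,4,167|38', '504,8,168|39', '497,8,164|37', '491,11,163|40', '412,-85,-4|82']
160 ['462,-102,-2|109', '509,-19,130|52', '514,0,155|40', '509,4,157|39', '503,7,157|38', '493,4,145|40', '482,0,134|45', '419,-74,2|105']
162 ['467,-94,-0|95', '510,-16,122|65', '513,-1,143|44', '508,3,144|51', '505,10,150|47', '433,-78,-5|47', '484,3,126|63', '422,-69,-3|109']
164 ['471,-87,-2|110', '510,-16,112|72', '516,5,140|39', '509,6,137|63', '505,11,140|60', '482,-9,99|41', '433,-66,-3|84', '429,-59,2|110']
166 ['476,-80,-3|109', '510,-15,101|73', '503,-14,98|42', '512,11,134|68', '493,-5,101|60', '489,2,106|41', '441,-53,5|86', '435,-50,5|109']
168 ['493,-53,30|81', '512,-12,94|69', '507,-7,97|47', '517,19,136|69', '495,-1,96|59', '489,3,96|47', '443,-49,-2|84', '437,-45,-0|98']
170 ['498,-45,32|78', '491,-42,30|69', '524,19,130|50', '520,24,134|71', '512,24,128|59', '467,-27,31|56', '461,-24,30|75', '452,-24,23|75']
172 ['501,-40,27|79', '494,-37,26|67', '529,26,131|43', '522,28,128|54', '516,29,125|47', '470,-22,27|60', '465,-18,28|77'
[... 762 characters left out ...]
0|114', '487,6,-1|97', '481,10,0|104', '478,18,7|111']
{'time': 18.55, 'q': array([-1.07368244e-01,  1.26079917e-01,  2.18482084e+00,  2.21715154e-04,
        8.29041450e-01, -1.05895725e+00]), 'joint_vel': array([ 0.00047554,  0.00160959, -0.00022972, -0.0008387 ,  0.00262015,
        0.00036187]), 'joint_torque': array([-4.99602836e-01, -3.26526904e+01, -2.56211311e+01, -2.43380181e-01,
        1.53657412e-01, -8.14493487e-04]), 'tool_pos': array([ 0.48202663, -0.02684925,  0.00777725]), 'tcp_rot': array([-1.44114569, -0.74331983,  0.74094141]), 'wrist_force': array([0.40607578, 0.48811152, 4.92734866]), 'torque': array([ 0.15841343, -0.1184351 , -0.07081652]), 'width': 0.4022830679518992}
```

Call:
{"method": "play_rows", "body": {
  "motion": [
    [[0,0,0.01],[0,0,0]],
    [[0,0,0.02],[0,0,0]],
    [[0,0,0.03],[0,0,0]],
    [[0,0,0.05],[0,0,0]],
    [[0,0,0.05],[0,0,0]]
  ]
}}

```text
time: 19.18
tool_pos: [0.4819, -0.027, 0.028]
tcp_rot: [-1.441, -0.743, 0.741]
wrist_force: [0.3, -0.1, 0.1]
width: 0.397
```

```bash
python3 g.py so4
```

```text
19.175 [ 0.48194016 -0.02696471  0.0279762 ] [ 0.25613009 -0.09032625  0.11355246] 0.39698034232855306 [-0.11  0.09  2.17 -0.    0.87 -1.06]
scene 240 127 4.444444444444445
top 215 178 4.444444444444445
```

View pics/so4.png

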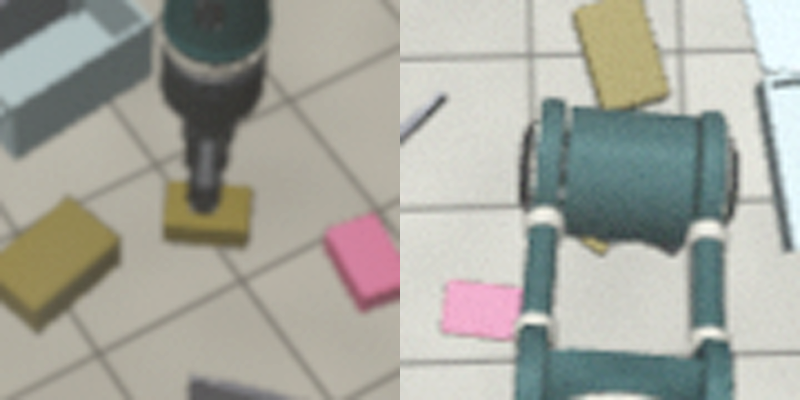

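```bash
python3 - <<'E'
from h import *
W=cloud('scene',np.load('scene_d.npy'));im=np.load('scene_im.npy')
for v in range(164,186,1):
    print(v,[f"{W[v,u,0]*1000:.0f},{W[v,u,1]*1000:.0f},{W[v,u,2]*1000:.0f}|{im[v,u,0]},{im[v,u,2]}" for u in range(281,294,2)])
c=cv2.resize(im[145:195,260:310],(600,600),interpolation=cv2.INTER_NEAREST);cv2.imwrite('pics/so4z.png',cv2.convertScaleAbs(c[:,:,::-1],alpha=1.8))
E
```

```text
164 ['513,-12,118|91,82', '507,-8,118|47,44', '516,16,154|65,66', '496,-1,119|60,61', '490,2,119|43,40', '433,-65,-2|94,85', '428,-60,-0|114,104']
165 ['469,-77,2|106,97', '509,-5,118|53,51', '518,19,153|67,67', '498,2,119|62,62', '490,2,113|54,52', '436,-60,-0|104,94', '429,-58,-3|114,104']
166 ['470,-75,-1|109,99', '524,17,149|54,53', '520,23,154|67,68', '512,22,147|61,62', '443,-62,-5|63,60', '436,-60,-7|112,101', '432,-53,-1|114,103']
167 ['530,15,147|97,81', '527,22,153|51,50', '522,26,153|68,69', '515,27,151|62,62', '447,-57,-2|63,59', '442,-51,1|108,97', '434,-49,-1|113,102']
168 ['532,19,147|86,51', '528,23,149|46,43', '523,28,152|62,62', '518,32,153|58,57', '511,33,148|59,51', '442,-50,-3|102,80', '436,-47,-4|106,86']
169 ['490,-45,32|86,46', '529,25,147|44,39', '523,28,146|50,49', '518,32,146|47,46', '466,-30,33|60,42', '457,-29,27|96,51', '452,-24,30|98,57']
170 ['493,-40,34|84,46', '526,22,135|41,35', '522,26,137|42,39', '517,31,140|39,38', '466,-28,29|62,40', '461,-24,30|94,47', '455,-20,30|95,47']
171 ['521,3,102|80,44', '522,16,119|42,37', '519,23,125|42,38', '514,27,1
[... 1330 characters left out ...]
 ['509,-13,11|80,63', '502,-10,10|75,54', '495,-7,8|74,52', '490,-3,10|71,47', '485,3,14|68,42', '479,7,14|66,43', '473,10,13|65,41']
182 ['506,-16,-2|104,91', '501,-11,2|99,85', '494,-9,-2|99,84', '489,-4,1|95,78', '484,2,5|82,65', '479,7,6|79,65', '472,10,6|80,63']
183 ['510,-10,3|117,106', '504,-7,2|117,106', '497,-4,1|117,106', '492,1,4|114,103', '483,1,-5|94,85', '478,6,-1|101,91', '469,6,-9|103,90']
184 ['511,-8,-1|119,108', '506,-3,1|119,107', '500,0,1|119,108', '494,4,2|119,107', 'nan,nan,nan|102,91', '479,8,-4|108,98', '475,15,1|117,105']
185 ['512,-7,-5|119,108', '505,-4,-6|119,108', '502,4,1|120,108', '495,6,-1|119,109', '488,8,-4|112,102', '482,12,-4|102,92', '475,15,-4|118,107']
```

View pics/so4z.png

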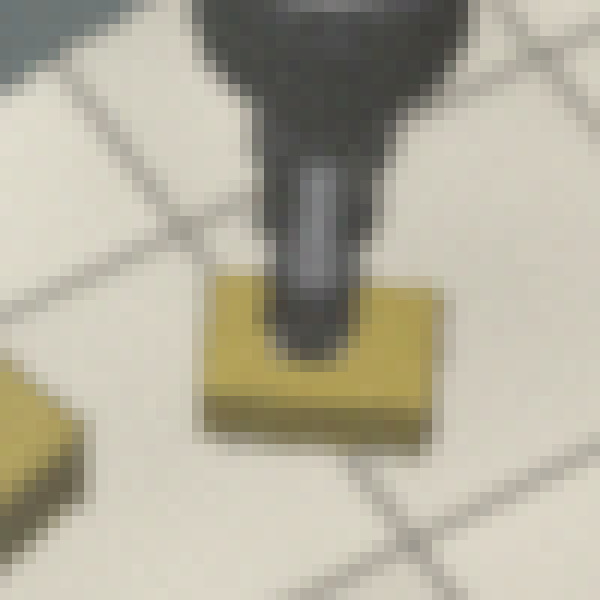

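Call:
{"method": "play_rows", "body": {
  "motion": [
    [[0.004,0.005,0.05],[0,0,0]],
    [[0.004,0.005,0.05],[0,0,0]],
    [[0.004,0.005,0.05],[0,0,0]],
    [[0.004,0.005,0.05],[0,0,0]],
    [[0.004,0.005,0],[0,0,0]],
    [[0.004,0.005,-0.04],[0,0,0]],
    [[0.004,0.005,-0.06],[0,0,0]],
    [[0.004,0.005,-0.064],[0,0,0]],
    [[0.004,0.005,-0.064],[0,0,0]]
  ],
  "gripper": 0
}}

```text
time: 20.4
tool_pos: [0.483, -0.0249, 0.0016]
tcp_rot: [-1.44, -0.742, 0.742]
wrist_force: [0.3, 0.2, 0.3]
width: 1.0
```

Call:
{"method": "play_rows", "body": {
  "motion": [
    [[0,0,0],[0,0,0]],
    [[0,0,0],[0,0,0]],
    [[0,0,0],[0,0,0]],
    [[0,0,0],[0,0,0]],
    [[0,0,0],[0,0,0]]
  ],
  "gripper": 0.6,
  "squeeze": 25
}}

```text
time: 21.02
tool_pos: [0.4831, -0.025, 0.0021]
tcp_rot: [-1.441, -0.743, 0.742]
wrist_force: [-1.5, -0.6, 5.0]
width: 0.515
```

Call:
{"method": "play_rows", "body": {
  "motion": [
    [[0,0,0.01],[0,0,0]],
    [[0,0,0.025],[0,0,0]],
    [[0,0,0.05],[0,0,0]],
    [[0,0,0.1],[0,0,0]],
    [[0,0,0.1],[0,0,0]]
  ]
}}

```text
time: 21.65
tool_pos: [0.4848, -0.025, 0.0435]
tcp_rot: [-1.443, -0.746, 0.739]
wrist_force: [-0.6, 1.1, -2.1]
width: 0.515
```

```bash
python3 g.py so5
```

```text
21.65 [ 0.48478684 -0.0250401   0.0435009 ] [-0.61976911  1.05498316 -2.12265755] 0.515230123872526 [-0.1   0.07  2.16  0.    0.9  -1.05]
scene 240 125 4.444444444444445
top 215 177 4.444444444444445
```

View pics/so5.png

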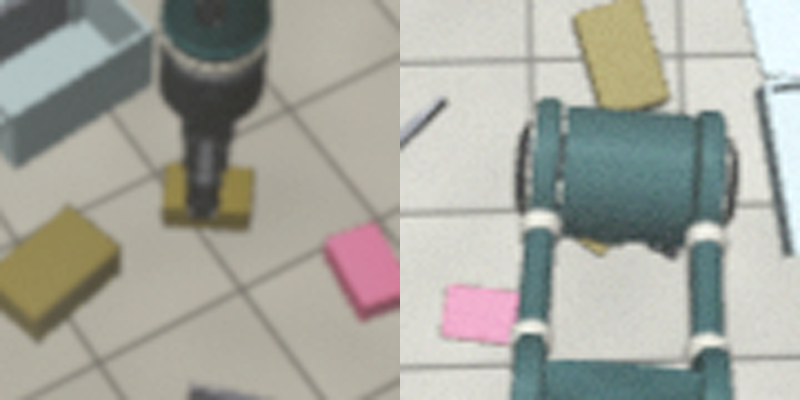

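Call:
{"method": "play_rows", "body": {
  "motion": [
    [[0,0,0.06],[0,0,0]],
    [[0,0,0.14],[0,0,-0.1]],
    [[0,0,0.22],[0,0,-0.25]],
    [[0,0,0.29],[0,0,-0.4]],
    [[0,0,0.3],[0,0,-0.5]],
    [[0,0,0.3],[0,0,-0.5]]
  ]
}}

```text
time: 22.5
tool_pos: [0.4825, -0.0249, 0.1612]
tcp_rot: [-1.526, -0.438, 0.439]
wrist_force: [0.3, 0.2, -1.5]
width: 0.512
```

Call:
{"method": "play_rows", "body": {
  "motion": [
    [[0.01,-0.06,0],[0,0,-0.1]],
    [[0.03,-0.16,0],[0,0,-0.25]],
    [[0.05,-0.27,0],[0,0,-0.4]],
    [[0.07,-0.38,0],[0,0,-0.54]],
    [[0.0925,-0.45,0],[0,0,-0.54]],
    [[0.0925,-0.481,0],[0,0,-0.54]],
    [[0.0925,-0.481,0],[0,0,-0.54]],
    [[0.0925,-0.481,0],[0,0,-0.54]]
  ]
}}

```text
time: 23.5
tool_pos: [0.5191, -0.2161, 0.1609]
tcp_rot: [-1.567, -0.106, 0.107]
wrist_force: [-0.1, -0.7, -1.7]
width: 0.512
```

```bash
python3 - <<'E'
from g import *
from scipy.spatial.transform import Rotation as Ro
look('so6',[.52,-.24,.1],50,[(.5197,-.2173,.005)])
R=Ro.from_rotvec(bot.read_state()['tcp_rot']).as_matrix();print(np.rad2deg(np.arctan2(R[1,0],R[0,0])))
E
```

```text
23.5 [ 0.51908301 -0.21605077  0.16090213] [-0.0880402  -0.67606717 -1.69875647] 0.5124944893748185 [-0.44  0.09  1.9   0.    1.15 -0.57]
scene 196 73 4.0
top 270 159 4.0
7.794803113875459
```

View pics/so6.png

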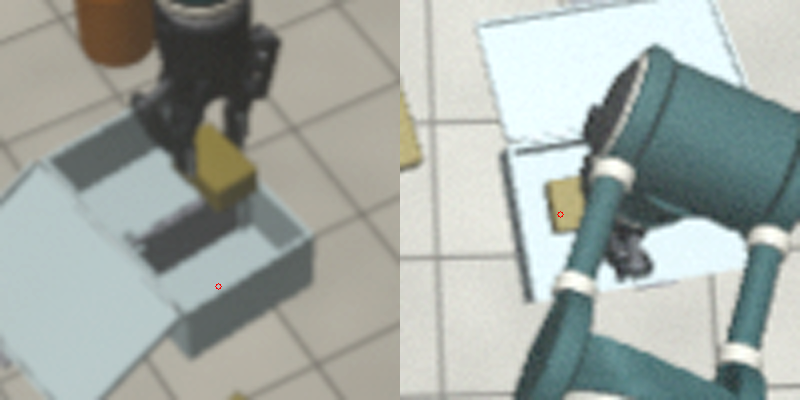

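```bash
python3 - <<'E'
from h import *
for n in ['scene','top']:
    im=np.load(n+'_im.npy');W=cloud(n,np.load(n+'_d.npy'))
    hsv=cv2.cvtColor(im,cv2.COLOR_RGB2HSV)
    m=(hsv[...,0]>18)&(hsv[...,0]<32)&(hsv[...,1]>80)
    m&=(W[...,2]>.12)&(W[...,2]<.25)
    a=.1344;R=np.array([[np.cos(a),-np.sin(a)],[np.sin(a),np.cos(a)]])
    P=W[m];L=(P[:,:2]-[.5197,-.2173])@R   # box axes rel narrow
    print(n,m.sum(),'x',np.percentile(L[:,0],[2,50,98]),'y',np.percentile(L[:,1],[2,50,98]),'z',np.percentile(P[:,2],[2,10,50,90,98]))
    for lo in np.arange(-.04,.06,.01):
        k=(L[:,1]>lo)&(L[:,1]<lo+.01)
        if k.sum()>3: print(f"{lo:.2f}",k.sum(),P[k][:,2].max().round(4),np.percentile(P[k][:,2],60).round(4))
E
```

```text
scene 186 x [-0.01741131  0.00225812  0.02438713] y [-0.02138506  0.01717545  0.03972468] z [0.17223375 0.18243361 0.18818768 0.19107614 0.19266979]
-0.03 7 0.1918 0.1905
-0.02 15 0.191 0.189
-0.01 20 0.1933 0.1896
0.00 25 0.1924 0.1893
0.01 38 0.1946 0.1893
0.02 35 0.1938 0.1889
0.03 43 0.1929 0.1871
top 56 x [-0.01972688 -0.00150521  0.01717524] y [0.01425801 0.02553855 0.03650367] z [0.18450781 0.18740918 0.18983175 0.19279296 0.19382507]
0.01 13 0.1945 0.1905
0.02 25 0.1939 0.1911
0.03 18 0.1933 0.1903
```

Call:
{"method": "play_rows", "body": {
  "motion": [
    [[0,0,-0.05],[0,0,0]],
    [[0,0,-0.12],[0,0,0]],
    [[0,0,-0.18],[0,0,0]],
    [[0,0,-0.22],[0,0,0]],
    [[0,0,-0.25],[0,0,0]],
    [[0,0,-0.25],[0,0,0]]
  ]
}}

```text
time: 24.35
tool_pos: [0.519, -0.2168, 0.0604]
tcp_rot: [-1.567, -0.105, 0.107]
wrist_force: [-0.5, -0.7, -1.4]
width: 0.515
```

Call:
{"method": "play_rows", "body": {
  "motion": [
    [[0,0,-0.02],[0,0,0]],
    [[0,0,-0.05],[0,0,0]],
    [[0,0,-0.08],[0,0,0]],
    [[0,0,-0.1],[0,0,0]],
    [[0,0,-0.115],[0,0,0]],
    [[0,0,-0.115],[0,0,0]]
  ]
}}

```text
time: 25.1
tool_pos: [0.5192, -0.217, 0.0148]
tcp_rot: [-1.568, -0.105, 0.107]
wrist_force: [-0.2, -0.3, -2.2]
width: 0.513
```

```bash
python3 - <<'E'
from g import *
look('so7',[.52,-.24,.05],50)
E
```

```text
25.1 [ 0.51923156 -0.21703971  0.01477419] [-0.2074778  -0.25643882 -2.24290978] 0.5132883443420684 [-0.44  0.25  2.01  0.    0.88 -0.57]
scene 196 82 4.0
top 267 160 4.0
```

View pics/so7.png

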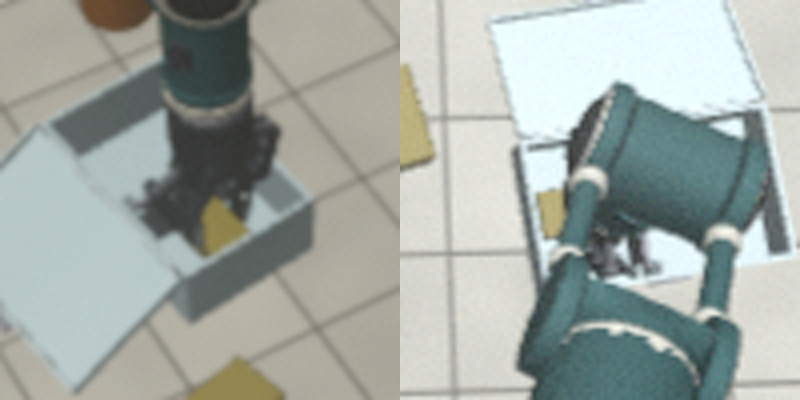

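Call:
{"method": "play_rows", "body": {
  "motion": [
    [[0,0,0],[0,0,0]],
    [[0,0,0],[0,0,0]],
    [[0,0,0],[0,0,0]],
    [[0,0,0],[0,0,0]],
    [[0,0,0.05],[0,0,0]],
    [[0,0,0.14],[0,0,0]],
    [[0,0,0.26],[0,0,0]],
    [[0,0,0.4],[0,0,0]],
    [[0,0,0.4],[0,0,0]]
  ],
  "gripper": 0.2
}}

```text
time: 26.32
tool_pos: [0.5237, -0.2192, 0.1821]
tcp_rot: [-1.574, -0.114, 0.098]
wrist_force: [0.4, 0.3, 0.2]
width: 0.802
```

Call:
{"method": "play_rows", "body": {
  "motion": [
    [[0,0.15,0.02],[0,0,0]],
    [[0,0.3,0.05],[0,0,0]],
    [[0,0.45,0.1],[0,0,0]],
    [[0,0.6,0.1],[0,0,0]],
    [[0,0.75,0.1],[0,0,0]],
    [[0,0.75,0.1],[0,0,0]],
    [[0,0.75,0.1],[0,0,0]]
  ]
}}

```text
time: 27.2
tool_pos: [0.5191, 0.0826, 0.2146]
tcp_rot: [-1.569, -0.106, 0.108]
wrist_force: [0.6, -1.1, 0.1]
width: 0.803
```

```bash
python3 - <<'E'
from g import *
look('fin',[.52,-.25,.05],50)
for n in ['scene','top']:
    im=np.load(n+'_im.npy');W=cloud(n,np.load(n+'_d.npy'))
    hsv=cv2.cvtColor(im,cv2.COLOR_RGB2HSV)
    a=.1344;R=np.array([[np.cos(a),-np.sin(a)],[np.sin(a),np.cos(a)]])
    L=(W[...,:2]-[.5285,-.2827])@R
    m=(hsv[...,0]>18)&(hsv[...,0]<32)&(hsv[...,1]>80)&(abs(L[...,0])<.07)&(abs(L[...,1])<.116)
    print(n,m.sum(),'x',np.percentile(L[m][:,0],[2,50,98]),'y',np.percentile(L[m][:,1],[2,50,98]),'z',np.percentile(W[m][:,2],[2,50,98]))
    m=(abs(L[...,0])<.05)&(abs(L[...,1]-.018)<.014)&(W[...,2]>.03)
    print('div',m.sum(),np.percentile(W[m][:,2],[50,80,95]), L[m&(W[...,2]>.06)].mean(0))
E
```

```text
27.2 [0.51914904 0.08260011 0.21456963] [ 0.63852392 -1.07575112  0.10257843] 0.8031910806687114 [ 0.11 -0.02  1.91 -0.    1.25 -0.02]
scene 195 80 4.0
top 270 160 4.0
scene 112 x [-0.01629172  0.00565381  0.02684464] y [0.04011221 0.0607891  0.08107048] z [0.02855237 0.03369948 0.03917612]
div 212 [0.05757925 0.07002518 0.07343564] [0.00147085 0.0195676 ]
top 89 x [-0.01926234 -0.0021519   0.01796144] y [0.03960306 0.06682324 0.09921437] z [0.03126409 0.03670207 0.04263859]
div 124 [0.06966417 0.07363636 0.07569168] [0.00018426 0.01758717]
```

View pics/fin.png

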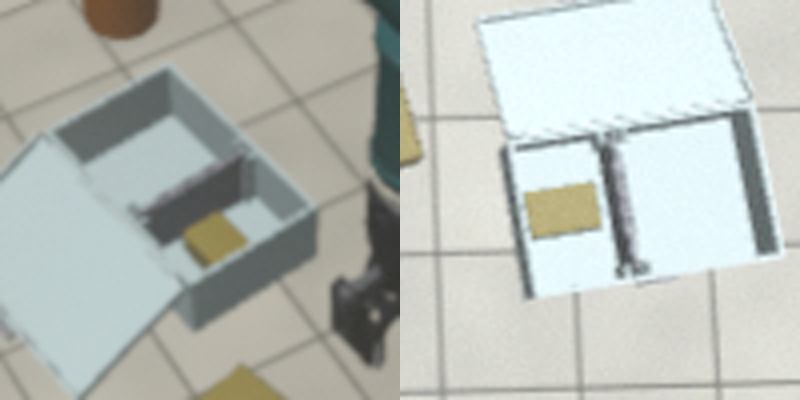

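The soap lies flat in the narrow compartment, at about (560,212) in the top half of the picture. The divider is flush in its slots, and the arm is clear of everything. I'm handing the job in.

```bash
python3 - <<'E'
from workcell import bot
print(bot.finish_job())
E
```

```text
the job is handed in; nothing more can be done
None
```

I took the divider out of the rack and slid it down the guide slots until it touched the box floor. I then put the smaller olive soap bar in the narrower compartment and handed the job in at about 27 s. The hand-in reports no verdict.

**Divider:** My last pictures put its top edge at about 0.070–0.075 m, against a rim at 0.072 m. Its middle was within about 2 mm of the slots' middle, using the box pose I had fitted from the images.

**Soap:** It lies flat, with its top at about 0.034–0.037 m, centred near box x 0 and y 0.06–0.07 m. That puts its middle at about z 0.02 m.

**At hand-in:** The gripper was clear, at z 0.21 m. I never moved near the jar, jug or brush, but I did not measure their positions again at the end.

**Problems along the way:**
- **First soap grasp failed:** With the tool at 7 mm, the fingers closed fully without holding the bar, and the bar did not move. Gripping about 5 mm lower held it.
- **Camera disagreement:** The two cameras differed by up to about 7 mm. I settled this by checking the held panel against the box within each camera.

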